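Unlock the wreath easel and take the wreath off

ROBOT

A 6-joint arm with a two-finger parallel gripper is mounted at the origin on the work surface. World frame = base frame: x ahead of the robot, y to its left, z up, the work surface at z = 0. Lengths are in mm, angles in rad, forces in N, time in s.
With the tool pointing down it reaches from about 300 to 950 mm from the base axis. Payload 3.1 kg.
Tool frame: the origin (TCP) lies between the finger pads; the fingertips stand 14 mm ahead of it and the grasp point (between the pads) lies 5 mm behind it (r.finger_overhang is the distance from the TCP to the fingertips, in mm); x points along the fingers, z is the direction in which the jaws open and shut, and the axes are right-handed (so a half turn about x gives the same grasp; the last joint's range is limited). The gripper opens to 85 mm and grips with 20 to 120 N. Pads are 22 mm wide; open, the fingers measure 114 mm over their backs; the gripper's body (76 mm by 85 mm) begins 54 mm behind the grasp point. The pads swing forward as they close: fully open they stand 13 mm farther back than shut.
Start: joints at [-1.328, 0.308, 1.634, -0, 1.2, -0.07], TCP at [192.301, -594.687, 245.272] pointing down, gripper open.
Joint ranges: [-3.06, 3.06], [-0.79, 1.96], [0.05, 2.63], [-1.19, 4.34], [0.05, 2.64], [-2.94, 2.94]. Speed limits (rad/s): [2.79, 2.79, 3.14, 3.14, 3.14, 3.14].

INTERFACE

Orientations are given as a unit quaternion [x, y, z, w].
In Python, from bench import r gives the robot as it stands.
- The arm moves only by the tool servo_tool, never from a script. Its argument "plan" is a list of rows, each an object with "linear": the shift along the world's x, y, z in m, a list of three; "roll": the turn about the world's z in rad; "fingers": the finger opening in m, from 0 to 0.0854. A call has exactly 10 rows; each row is the pose to reach, as a shift and turn from the pose measured when the call began; what a row does not reach only later rows make up. A row lasts 1/10 s, in which the tool goes at most 50 mm and 8.59 degrees, less where a joint would pass 70% of its speed; a pose out of reach is approached as far as the arm can. A call with a gripper value outside its range is refused whole. The fingers move at their own pace and stop on an object; "squeeze" is the grip in N (left out, the last holds). Time passes only in rows, so rows that repeat a pose let the fingers close, or fill a call up. It gives the time, the measured TCP pose, the force and the opening at its end, in the units of the state.
- r.read_state(): the state, without advancing time (a new reading comes with each control period).
- r.grab_frame(name): name is "side" or "top" or "wrist"; returns a dict with "img" (384x512x3 uint8, red, green, blue), "depth" (384x512 float32, mm along the optical axis (not along the pixel's ray), 0 where there is no reading), "vertical_fov" (degrees; the focal length in pixels is half the picture's height over the tangent of half this angle, whatever the lens; pixels are square), "cx", "cy" (the principal point, pixels), "R" (3x3) and "t" (3): a world point X has camera coordinates R X + t; the wrist camera has in their place "tool_from_camera" (4x4, takes a point from camera to tool coordinates, whose origin is the TCP and whose axes are the tool frame's). Camera axes: x right, y down, z forward; pixel columns grow to the right and rows downward; lengths in mm; the calibration is good to about 2 mm. The wrist camera is an equidistant fisheye: a pixel r from the principal point sees the ray r / f radians off the axis. A picture is of the moment at which its call begins: read the wrist's pose just before it.
- r.job_done(): hands the job in, once; it reports no verdict.
The state is a dict: "time_s": time; "joint_positions": joint angles; "qvel": joint speeds; "joint_torque": joint torques, N m; "position": TCP position; "eef_rot": TCP orientation; "contact_force": force on the tool from outside, world axes, zero at the start; "moment": the same for the moment, N m; "gripper_width": finger opening in mm.
Only numpy, scipy, OpenCV 4.12 (cv2) and the standard library are available. Lean on these libraries where they do the work, as an engineer would, in place of code of your own. Each camera call takes 0.05 s, during which the arm holds its last target.

TASK

The finished wreath is locked on the sloping easel: draw the locking pin straight out of its bore and park it in the open notch in the easel's right-hand edge (as the robot faces it), standing square to the deck with its stem fully in the notch and its flange down on the deck. Then swing the clamp arm by its knob over the top and right across to its open stop, lift the wreath off the easel and lower it (do not drop it) on to the cardboard sheet, lying flat with the baubles up and wholly on the sheet. Leave the pin parked and the arm open, and do not disturb the ribbon spool, tin and bauble box.

Things in the scene. Friction and masses are not known exactly. Their poses are not given: they have to be found in the camera images.
- deck: Plywood deck of the sloping easel, fixed, 230 x 385 x 18 mm, tilted 25 degrees to face up and towards the robot. Origin on its top face, 105 mm above the table; x up the slope (away from the robot), y left across it, z square off it. Spans x -120..110, y -200..185 mm. Two pegs (12 mm thick, 24 high) at (-80, 19) and (-80, 131) stop the wreath from below.
- notch (a point): Parking notch: U-slot through the deck, 20 mm wide (along deck x), open at the deck's right-hand edge (deck y -200 mm), 35 mm deep. The point, deck (0, -172, 0) mm, is on the deck's top face where the pin's axis lies when the stem is fully home against the closed end. Axes as deck.
- pin: Locking pin: steel stem 14 mm thick, 42 long; flange 34 mm across, 5 thick; black round grip 26 mm thick, 45 long. Origin on the axis at the flange's underside, z towards the grip (grip z 5..50, stem to z -42 mm). Starts square to the deck, flange 46 mm off it, stem through the clamp arm's tail eye into a 17 mm bore in a wooden block 40 x 40 x 32 high at deck (-64, -108) mm. It locks the arm.
- keeper (a joint): Clamp arm: steel bar 20 mm wide, 34 to 46 mm off the deck, swinging parallel to it about pivot. 0 = shut, pointing up-slope and left over the wreath's rim, 52 degrees from deck x; grows clockwise seen from above to the open stop, 1.69 rad, up-slope and right. Straight up-slope at 0.91 rad: before that its weight swings it shut, beyond it open. Reaches 150 mm from the pivot, tail 73 mm.
- pivot (a point): The clamp arm's pivot, on its axis (square to the deck) at the arm's underside: deck (-30, -65, 34) mm. A round wooden post 28 mm thick stands below it.
- knob (a point): Black round knob of the clamp arm, 28 mm thick, 36 high, standing square off the arm 130 mm from the pivot. The point is on its axis halfway up, 64 mm off the deck (18 above the arm's top face).
- wreath: Rigid foam wreath, grey-green: flat ring 180 mm outside, 116 inside (32 wide), 30 thick, 160 g. Origin: centre of its underside, z out of the bauble side. Gold and silver baubles are fixed on top within 70 degrees either side of its own -x (up to 53 mm above the underside); the rest is bare. Starts flat on the deck, axes along the deck's, centre at deck (0, 75) mm.
- sheet: Thick cardboard laying-out sheet, 260 x 260 x 6 mm, fixed flat on the table. Origin at the centre of its underside, z up, x and y along its edges.
- spool: White ribbon spool standing on the table, 72 mm across, 46 mm high; origin at its underside; bystander.
- tin: Round closed aluminium tin, 60 mm across, 34 mm high; origin at its underside; bystander.
- baublebox: Open cardboard box with compartments of baubles, 200 x 130 x 35 mm; origin at its underside; bystander.
There are look-alikes about, which are no part of the job. There is more than one size of the pin; the one meant has the size given above.

How it is judged:
By the outcome, as a careful person would: the job done as asked, in the order asked, and still so for the second after the job is handed in, with the robot touching nothing.
It also fails if it takes over 72 s, if anything falls off the work surface, if the arm or the gripper's body presses on something with over 40 N, if the wrist force passes 120 N, or if a joint passes its speed limit or range.

## Working session

There is one attempt and no reset: what is moved stays moved. The work goes in short steps, Python scripts to look and compute and a tool call to move; the robot and the scene stay as the last step left them, time stands still between calls to the robot, and variables do not carry over. Pictures are saved under pics/ and viewed, and the job is handed in when it is done.

Besides the shell and the picture viewer there is one more tool, called after "Request:" by a JSON object that holds its "op" and its "data", one argument or row to a line. servo_tool: Moves the arm, as the interface text tells. Its arguments: {"type":"object","properties":{"plan":{"type":"array"},"squeeze":{"type":"number"}},"required":["plan"]}

```bash
ls; mkdir -p pics
cat > h.py <<'E'
import numpy as np, cv2
from bench import r
from scipy.spatial.transform import Rotation as Rn
def K(f): 
    h=f['img'].shape[0]; return h/2/np.tan(np.radians(f['vertical_fov']/2))
def save(f,n,crop=None,s=1):
    im=f['img'][:,:,::-1]
    if crop: a,b,c,d=crop; im=im[b:d,a:c]
    im=cv2.resize(im,None,fx=s,fy=s,interpolation=cv2.INTER_CUBIC); cv2.imwrite('pics/'+n,im)
def cloud(f):
    F=K(f);d=f['depth'];v,u=np.mgrid[:d.shape[0],:d.shape[1]]
    P=np.stack([(u-f['cx'])/F*d,(v-f['cy'])/F*d,d],-1)
    return (P-np.array(f['t']))@np.array(f['R'])
def ray(f,u,v):
    F=K(f);R=np.array(f['R']);t=np.array(f['t'])
    return -R.T@t, R.T@np.array([(u-f['cx'])/F,(v-f['cy'])/F,1.])
def proj(f,X):
    c=np.array(f['R'])@np.array(X)+np.array(f['t']);F=K(f);return c[:2]/c[2]*F+[f['cx'],f['cy']]
E
python3 - <<'E'
from h import *
import pickle
for n in ['side','top','wrist']:
    f=r.grab_frame(n);save(f,n+'0.png',s=1.5);pickle.dump(f,open(n+'0.pkl','wb'))
    print(n,f['vertical_fov'],f['cx'],f['cy'],[np.round(f[k],3).tolist() for k in('R','t','tool_from_camera') if k in f], (f['depth']>0).mean())
print(r.read_state(), r.finger_overhang)
E
```

```text
pics
side 57.49781656577717 254.17467631353801 191.97295532430465 [[[-0.932, -0.363, -0.012], [-0.238, 0.636, -0.734], [0.274, -0.681, -0.679]], [467.05, 318.145, 869.011]] 0.9962361653645834
top 43.5687972750605 259.22497503199554 185.6791948331732 [[[0.018, -1.0, -0.003], [-0.997, -0.018, -0.082], [0.081, 0.005, -0.997]], [-141.732, 535.156, 1781.889]] 0.9963226318359375
wrist 65.70646984690485 258.35726504091207 197.8914511937203 [[[0.0, -0.32, 0.947, -128.344], [0.001, -0.947, -0.32, 81.723], [1.0, 0.001, -0.0, -0.079], [0.0, 0.0, 0.0, 1.0]]] 0.9960225423177084
{'time_s': 0.15, 'joint_positions': array([-1.32774286e+00,  3.08827091e-01,  1.63492227e+00, -6.69608678e-06,
        1.19968336e+00, -6.97245397e-02]), 'qvel': array([ 0.00058624, -0.00206409, -0.00431306, -0.00064437, -0.00151155,
       -0.00119686]), 'joint_torque': array([-1.36374902e-04, -4.15801799e+01, -2.77146846e+01, -1.22519796e-04,
        6.06853762e-03,  3.05919791e-06]), 'position': array([ 192.11956941, -594.07538646,  244.28370562]), 'eef_rot': array([ 0.41643783,  0.57227401, -0.41560427,  0.57127496]), 'contact_force': array([-0.01619512, -0.52750094,  0.27228527]), 'moment': array([ 0.0231336 , -0.00666471, -0.03969497]), 'gripper_width': 85.34635186542938} 14.0
```

View pics/top0.png

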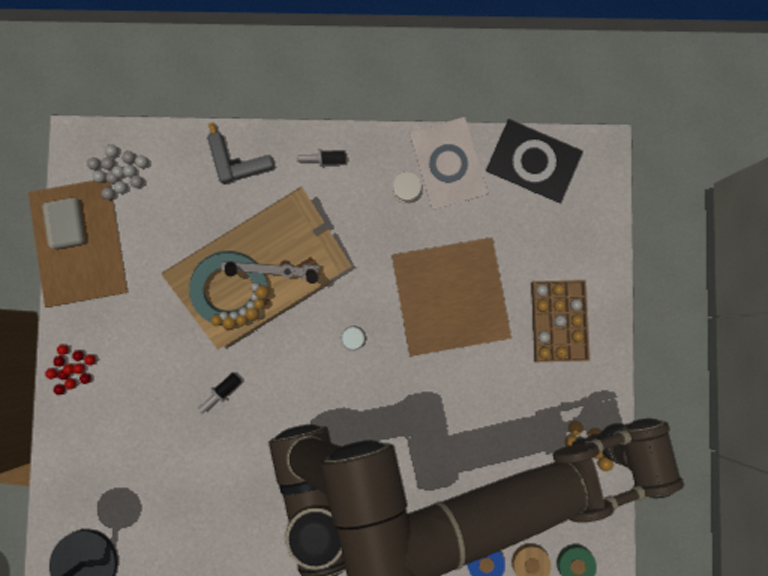

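View pics/side0.png

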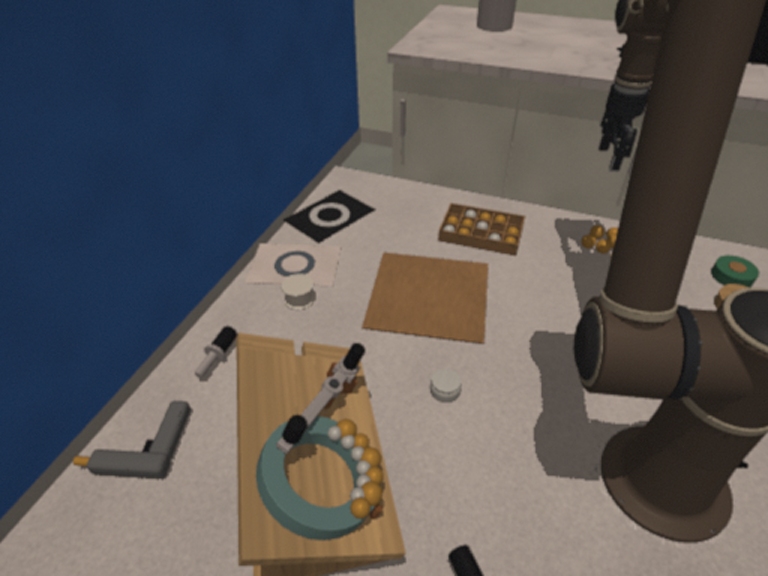

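View pics/wrist0.png

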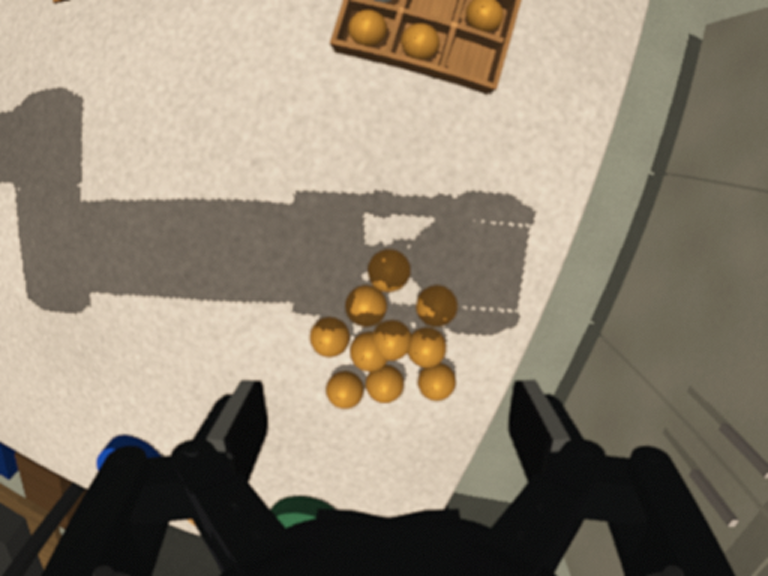

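```bash
cat > deck.py <<'E'
from h import *
import pickle
out={}
for n in ['top','side']:
    f=pickle.load(open(n+'0.pkl','rb'));C=cloud(f);hsv=cv2.cvtColor(f['img'],cv2.COLOR_RGB2HSV)
    s=(hsv[...,0]>8)&(hsv[...,0]<26)&(hsv[...,1]>70)&(C[...,2]>40)&(C[...,2]<190)&(C[...,0]>300)&(C[...,1]>-100)&(C[...,1]<450)
    # largest cc
    k,l,st,ce=cv2.connectedComponentsWithStats(s.astype(np.uint8)); i=1+np.argmax(st[1:,4]); m=l==i
    P=C[m]
    for _ in range(5):
        c=P.mean(0);nrm=np.linalg.svd(P-c,full_matrices=False)[2][2];nrm*=np.sign(nrm[2])
        d=(C[m]-c)@nrm; P=C[m][abs(d)<3]
    print(n,m.sum(),len(P),c,nrm,'tilt',np.degrees(np.arccos(nrm[2])), 'az up',np.degrees(np.arctan2(-nrm[1],-nrm[0])))
    out[n]=(c,nrm,P)
    # deck frame: x up slope
    zx=nrm; y=np.cross(zx,[-nrm[0],-nrm[1],0]);y/=np.linalg.norm(y);x=np.cross(y,zx)
    Q=np.c_[(P-c)@x,(P-c)@y].astype(np.float32)
    rc=cv2.minAreaRect(Q);print(rc)
    B=cv2.boxPoints(rc);W=c+B[:,:1]*x+B[:,1:]*y;print(np.round(W,1).tolist())
    print([proj(f,w).round(1).tolist() for w in W])
E
python3 deck.py
```

```text
top 4645 1917 [596.89212402 147.36085788 118.04080899] [-0.33113201 -0.2317199   0.91468983] tilt 23.83828295309882 az up 34.98359893267387
((-25.187034606933594, 54.10743713378906), (383.5321960449219, 230.81422424316406), 88.37287139892578)
[[564.5, -39.2, 59.0], [741.1, 76.4, 152.3], [529.5, 396.2, 156.7], [352.8, 280.6, 63.4]]
[[234.1, 177.1], [200.9, 124.0], [107.1, 182.2], [144.9, 233.3]]
side 8855 7093 [555.3738169  199.96589145 113.11021366] [-0.35399767 -0.2305736   0.90637821] tilt 24.990450412517212 az up 33.07789337412991
((-21.592498779296875, -14.849319458007812), (230.78236389160156, 385.6944580078125), 0.25868114829063416)
[[353.8, 280.5, 54.9], [565.6, -41.8, 55.6], [740.3, 73.2, 153.1], [528.5, 395.5, 152.4]]
[[270.8, 368.4], [238.5, 232.0], [158.4, 220.9], [160.9, 373.2]]
```

```bash
cat > frame.py <<'E'
from h import *
import pickle
# corners (top/side avg): BR(-120,-200) TR(110,-200) TL(110,185) BL(-120,185)
Wc=(np.array([[564.5,-39.2],[741.1,76.4],[529.5,396.2],[352.8,280.6]])+np.array([[565.6,-41.8],[740.3,73.2],[528.5,395.5],[353.8,280.5]]))/2
xd=(Wc[1]+Wc[2]-Wc[0]-Wc[3]); yd=(Wc[2]+Wc[3]-Wc[0]-Wc[1])
a1=np.arctan2(xd[1],xd[0]);a2=np.arctan2(yd[1],yd[0])-np.pi/2
YAW=(a1+a2)/2
RD=(Rn.from_euler('z',YAW)*Rn.from_euler('y',-np.radians(25))).as_matrix()
O=np.r_[Wc.mean(0),105+(-5)*np.sin(np.radians(25))]-RD@np.array([-5,-7.5,0]);O[2]=105
def D(x,y,z): return O+RD@np.array([x,y,z],float)
def inv(P): return (np.array(P)-O)@RD
if __name__=='__main__':
    print(np.degrees([a1,a2]),O,RD)
    k=52*np.pi/180
    pts={'pin grip top':(-64,-108,96),'pin fl':(-64,-108,46),'knob top':(-30+130*np.cos(k),-65+130*np.sin(k),82),'notch':(0,-172,0),'notch_in':(0,-165,0),'notch_out':(0,-200,0),'pivot':(-30,-65,46)}
    for n in ['top','side']:
        f=pickle.load(open(n+'0.pkl','rb'));im=cv2.resize(f['img'][:,:,::-1],None,fx=4,fy=4,interpolation=cv2.INTER_CUBIC)
        for p,v in pts.items():
            u=proj(f,D(*v));print(n,p,D(*v).round(1),u.round(1));cv2.circle(im,tuple(int(q) for q in u*4+2),4,(0,0,255),1)
        c=(proj(f,D(-10,-60,40))*4).astype(int);cv2.imwrite('pics/ov_%s.png'%n,im[max(0,c[1]-300):c[1]+300,max(0,c[0]-400):c[0]+400])
E
python3 frame.py
```

```text
[33.27791559 33.40392158] [546.67606899 186.43123545 105.        ] [[ 0.75714317 -0.54961958 -0.35306166]
 [ 0.49812451  0.83541506 -0.23227927]
 [ 0.42261826  0.          0.90630779]]
top pin grip top [523.7  42.  165. ] [208.6 185.4]
top pin fl [541.3  53.6 119.6] [206.9 181.5]
top knob top [535.  223.6 200.5] [154.  180.3]
top notch [641.2  42.7 105. ] [211.1 154.3]
top notch_in [637.4  48.6 105. ] [209.4 155.3]
top notch_out [656.6  19.3 105. ] [217.7 150.1]
top pivot [543.4 106.5 134. ] [191.4 180.2]
side pin grip top [523.7  42.  165. ] [238.9 231.7]
side pin fl [541.3  53.6 119.6] [231.5 244.7]
side knob top [535.  223.6 200.5] [198.8 281.3]
side notch [641.2  42.7 105. ] [199.6 234.8]
side notch_in [637.4  48.6 105. ] [199.9 236.7]
side notch_out [656.6  19.3 105. ] [198.6 227.1]
side pivot [543.4 106.5 134. ] [221.6 256.7]
```

View pics/ov_top.png

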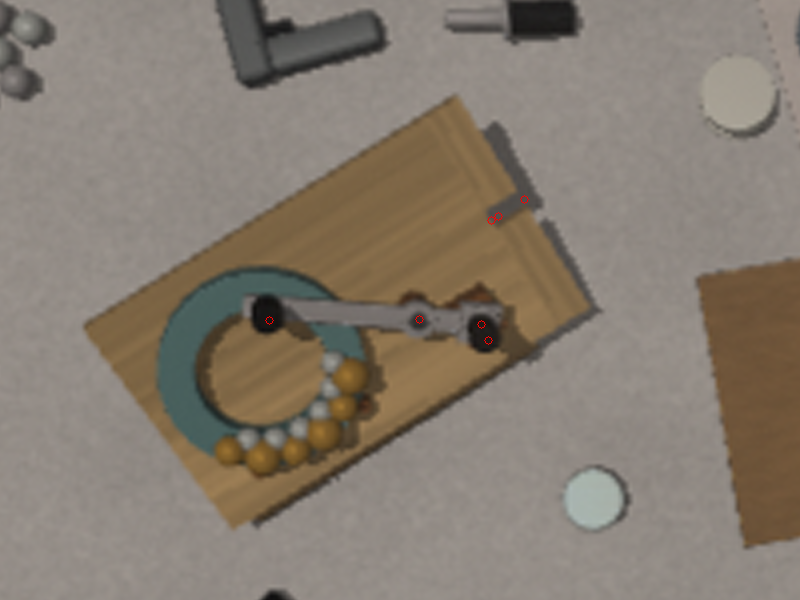

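View pics/ov_side.png

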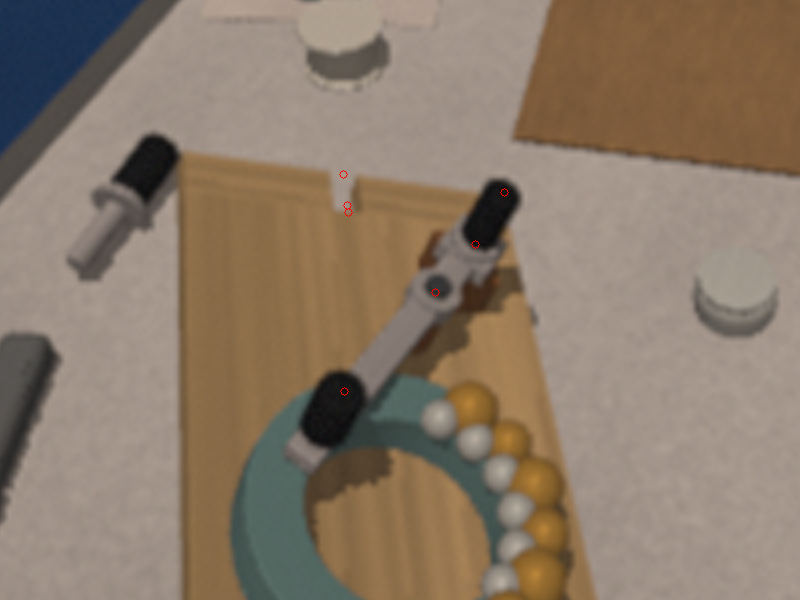

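```bash
cat > st.py <<'E'
from frame import *
def tz(s): 
    M=Rn.from_quat(s['eef_rot']).as_matrix(); return M
def rolldelta(s,target):
    z=tz(s)[:,2];a=np.arctan2(z[1],z[0]);d=(target-a+np.pi/2)%np.pi-np.pi/2;return a,d
s=r.read_state()
a,d=rolldelta(s,YAW+np.pi/2)
p=s['position']
def info():
    print('t',round(s['time_s'],2),'p',p.round(1),'deck',inv(p).round(1),'w',round(s['gripper_width'],1),'F',s['contact_force'].round(1),'q',s['joint_positions'].round(2),'jaw deg',round(np.degrees(a),1),'roll need',round(d,3),'x axis',tz(s)[:,0].round(3))
E
python3 - <<'E'
from st import *
info()
# grasp point: 5mm behind TCP -> TCP 5 lower
for n,v in [('pin grasp',(-64,-108,46+33)),('pin up',(-64,-108,46+33+60)),('notch above',(0,-176,80)),('notch',(0,-172,33))]:
    g=D(*v);t=g-[0,0,5];print(n,t.round(1),((t-p)/1000).round(4))
E
```

```text
t 0.15 p [ 192.1 -594.1  244.3] deck [-598.4 -457.2  432.7] w 85.3 F [-0.  -0.5  0.3] q [-1.33  0.31  1.63 -0.    1.2  -0.07] jaw deg -72.1 roll need 0.269 x axis [-0.     0.002 -1.   ]
pin grasp [529.7  46.  144.6] [ 0.3376  0.6401 -0.0997]
pin up [508.5  32.  198.9] [ 0.3164  0.6261 -0.0454]
notch above [615.2  20.8 172.5] [ 0.423   0.6149 -0.0718]
notch [629.6  35.1 129.9] [ 0.4374  0.6292 -0.1144]
```

Request:
{"op": "servo_tool", "data": {
  "plan": [
    {"linear": [0.01,0.02,0.01],"roll": 0.05,"fingers": 0.05},
    {"linear": [0.03,0.05,0.02],"roll": 0.1,"fingers": 0.05},
    {"linear": [0.05,0.09,0.03],"roll": 0.15,"fingers": 0.05},
    {"linear": [0.07,0.13,0.03],"roll": 0.2,"fingers": 0.05},
    {"linear": [0.09,0.17,0.03],"roll": 0.25,"fingers": 0.05},
    {"linear": [0.11,0.21,0.03],"roll": 0.27,"fingers": 0.05},
    {"linear": [0.13,0.25,0.03],"roll": 0.27,"fingers": 0.05},
    {"linear": [0.15,0.29,0.03],"roll": 0.27,"fingers": 0.05},
    {"linear": [0.17,0.33,0.03],"roll": 0.27,"fingers": 0.05},
    {"linear": [0.19,0.37,0.03],"roll": 0.27,"fingers": 0.05}
  ],
  "squeeze": 60
}}

```text
time_s: 1.15
position: [382.4, -222.3, 274.2]
eef_rot: [0.336, 0.623, -0.335, 0.622]
contact_force: [1.1, 0.7, -0.1]
gripper_width: 50.3
```

```bash
python3 -c "
from st import *
info();print(D(-64,-108,79)-[0,0,5]-p)"
```

```text
t 1.15 p [ 382.4 -222.3  274.2] deck [-256.4 -251.2  306.3] w 50.3 F [ 1.1  0.7 -0.1] q [-0.63 -0.08  2.01  0.    1.22  0.36] jaw deg -56.6 roll need -0.0 x axis [-0.001  0.002 -1.   ]
[ 147.24461578  268.28416467 -129.66987141]
```

Request:
{"op": "servo_tool", "data": {
  "plan": [
    {"linear": [0.02,0.04,-0.005],"roll": 0,"fingers": 0.05},
    {"linear": [0.04,0.08,-0.01],"roll": 0,"fingers": 0.05},
    {"linear": [0.065,0.12,-0.01],"roll": 0,"fingers": 0.05},
    {"linear": [0.09,0.16,-0.01],"roll": 0,"fingers": 0.05},
    {"linear": [0.11,0.2,-0.01],"roll": 0,"fingers": 0.05},
    {"linear": [0.13,0.235,-0.01],"roll": 0,"fingers": 0.05},
    {"linear": [0.142,0.26,-0.01],"roll": 0,"fingers": 0.05},
    {"linear": [0.147,0.268,-0.015],"roll": 0,"fingers": 0.05},
    {"linear": [0.147,0.268,-0.03],"roll": 0,"fingers": 0.05},
    {"linear": [0.147,0.268,-0.04],"roll": 0,"fingers": 0.05}
  ]
}}

```text
time_s: 2.15
position: [528.0, 44.9, 232.0]
eef_rot: [0.335, 0.624, -0.336, 0.621]
contact_force: [-0.7, -0.1, -0.7]
gripper_width: 50.0
```

```bash
cat > wr.py <<'E'
from st import *
import sys
# wrist picture with projected points (deck coords)
def wshot(name,pts,scale=1.5):
    s=r.read_state();f=r.grab_frame('wrist');T=np.array(f['tool_from_camera']);M=tz(s);F=K(f)
    im=cv2.resize(f['img'][:,:,::-1],None,fx=scale,fy=scale,interpolation=cv2.INTER_CUBIC)
    for v in pts:
        X=M.T@(D(*v)-s['position']); c=T[:3,:3].T@(X-T[:3,3]); th=np.arctan2(np.hypot(c[0],c[1]),c[2]);n=np.hypot(c[0],c[1])
        u=np.array([f['cx'],f['cy']])+F*th*c[:2]/n
        cv2.circle(im,tuple(int(q) for q in (u+.5)*scale),4,(0,0,255),1)
    cv2.imwrite('pics/'+name,im)
E
python3 - <<'E'
from wr import *
info();print(D(-64,-108,79)-[0,0,5]-p)
wshot('w1.png',[(-64,-108,96),(-64,-108,51),(-30,-65,46),(0,-165,0),(0,-200,0),(10,-165,0),(-10,-165,0)])
E
```

```text
t 2.15 p [528.   44.9 232. ] deck [ -31.  -108.   154.6] w 50.0 F [-0.7 -0.1 -0.7] q [0.   0.14 1.87 0.   1.14 0.99] jaw deg -56.6 roll need -0.0 x axis [-0.004  0.001 -1.   ]
[  1.70800129   1.07214981 -87.47882482]
```

View pics/w1.png

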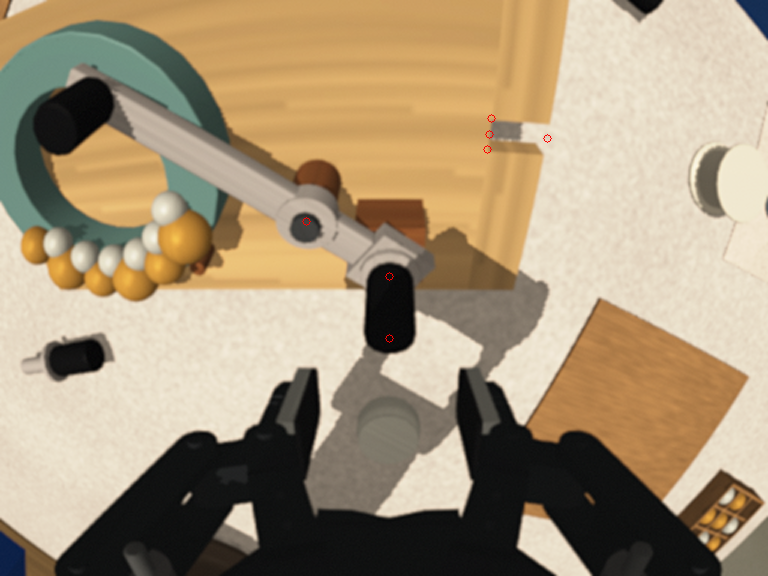

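Request:
{"op": "servo_tool", "data": {
  "plan": [
    {"linear": [0.001,0.0005,-0.015],"roll": 0,"fingers": 0.05},
    {"linear": [0.002,0.001,-0.03],"roll": 0,"fingers": 0.05},
    {"linear": [0.002,0.001,-0.045],"roll": 0,"fingers": 0.05},
    {"linear": [0.002,0.001,-0.06],"roll": 0,"fingers": 0.05},
    {"linear": [0.002,0.001,-0.072],"roll": 0,"fingers": 0.05},
    {"linear": [0.002,0.001,-0.082],"roll": 0,"fingers": 0.05},
    {"linear": [0.002,0.001,-0.087],"roll": 0,"fingers": 0.05},
    {"linear": [0.002,0.001,-0.087],"roll": 0,"fingers": 0.04},
    {"linear": [0.002,0.001,-0.087],"roll": 0,"fingers": 0.02},
    {"linear": [0.002,0.001,-0.087],"roll": 0,"fingers": 0.015}
  ]
}}

```text
time_s: 3.2
position: [529.1, 45.6, 143.8]
eef_rot: [0.335, 0.624, -0.336, 0.62]
contact_force: [-0.9, -0.3, 0.2]
gripper_width: 24.8
```

Run:
```python
from wr import *
info();print(D(-64,-108,79)-[0,0,5]-p)
f=r.grab_frame('side');save(f,'s1.png',(180,190,310,310),5)
print(((D(0,0,62)-D(0,0,0))/1000).round(4))
```

```text
t 3.2 p [529.1  45.6 143.8] deck [ -67.  -108.    74.1] w 24.8 F [-0.9 -0.3  0.2] q [0.   0.26 1.93 0.   0.96 0.99] jaw deg -56.7 roll need 0.0 x axis [-0.006  0.001 -1.   ]
[0.55675182 0.41130334 0.71917485]
[-0.0219 -0.0144  0.0562]
```

View pics/s1.png

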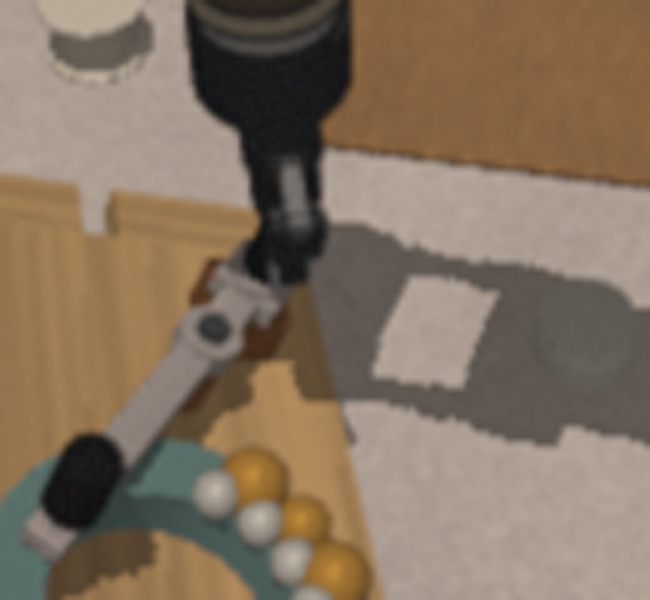

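Request:
{"op": "servo_tool", "data": {
  "plan": [
    {"linear": [-0.0012,-0.0008,0.003],"roll": 0,"fingers": 0.015},
    {"linear": [-0.0035,-0.0023,0.009],"roll": 0,"fingers": 0.015},
    {"linear": [-0.006,-0.0038,0.015],"roll": 0,"fingers": 0.015},
    {"linear": [-0.0082,-0.0054,0.021],"roll": 0,"fingers": 0.015},
    {"linear": [-0.0105,-0.0069,0.027],"roll": 0,"fingers": 0.015},
    {"linear": [-0.0129,-0.0085,0.033],"roll": 0,"fingers": 0.015},
    {"linear": [-0.0156,-0.0102,0.04],"roll": 0,"fingers": 0.015},
    {"linear": [-0.0179,-0.0118,0.046],"roll": 0,"fingers": 0.015},
    {"linear": [-0.0203,-0.0133,0.052],"roll": 0,"fingers": 0.015},
    {"linear": [-0.0234,-0.0154,0.06],"roll": 0,"fingers": 0.015}
  ]
}}

```text
time_s: 4.25
position: [505.3, 30.0, 204.1]
eef_rot: [0.335, 0.625, -0.337, 0.62]
contact_force: [-0.3, -0.6, -1.4]
gripper_width: 25.4
```

Run:
```python
from wr import *
info()
f=r.grab_frame('side');save(f,'s2.png',(180,190,310,310),5)
dd=inv(p)-np.array([-67,-108,74.1]);print(dd)
wshot('w2.png',[(0,-165,0),(0,-200,0),tuple(np.array([-64,-108,96])+dd),tuple(np.array([-64,-108,46])+dd),tuple(np.array([-64,-108,4])+dd)])
```

```text
t 4.25 p [505.3  30.  204.1] deck [ -67.4 -107.9  140.8] w 25.4 F [-0.3 -0.6 -1.4] q [-0.03  0.13  1.94  0.    1.08  0.96] jaw deg -56.7 roll need 0.0 x axis [-0.007  0.001 -1.   ]
[-0.35824181  0.10211934 66.67298399]
```

View pics/s2.png

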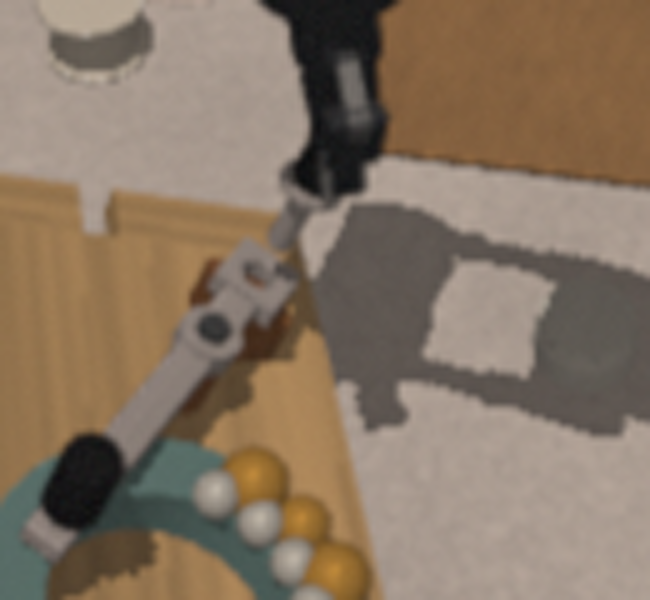

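View pics/w2.png

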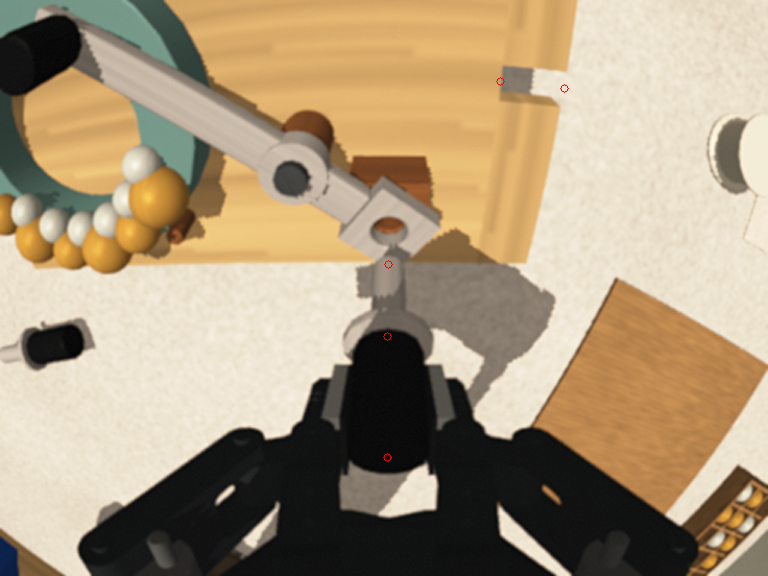

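Run:
```python
import cv2
im=cv2.imread('pics/w2.png')[200:480,300:480];cv2.imwrite('pics/w2c.png',cv2.resize(im,None,fx=2.1,fy=2.1,interpolation=cv2.INTER_CUBIC))
```

```text
(no output)
```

View pics/w2c.png

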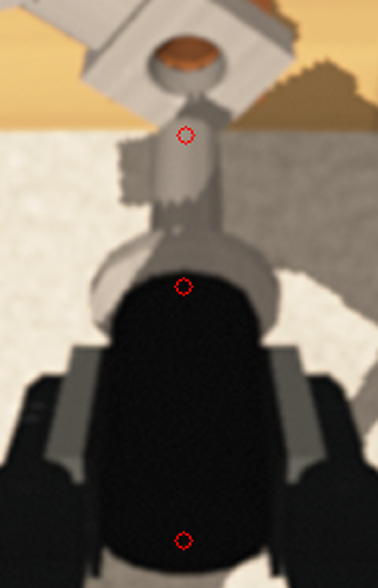

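Run:
```python
from wr import *
for v in [(-3,-177,88.1),(-3,-177,30),(-3,-172,28.1)]: print(((D(*v)-p)/1000).round(4))
```

```text
[ 0.1043 -0.0133 -0.0216]
[ 0.1249  0.0002 -0.0743]
[ 0.1228  0.0048 -0.076 ]
```

Request:
{"op": "servo_tool", "data": {
  "plan": [
    {"linear": [0.005,-0.003,0.003],"roll": 0,"fingers": 0.015},
    {"linear": [0.02,-0.006,0.005],"roll": 0,"fingers": 0.015},
    {"linear": [0.04,-0.009,0.005],"roll": 0,"fingers": 0.015},
    {"linear": [0.06,-0.011,0.003],"roll": 0,"fingers": 0.015},
    {"linear": [0.08,-0.013,-0.003],"roll": 0,"fingers": 0.015},
    {"linear": [0.095,-0.013,-0.012],"roll": 0,"fingers": 0.015},
    {"linear": [0.102,-0.013,-0.019],"roll": 0,"fingers": 0.015},
    {"linear": [0.1043,-0.0133,-0.0216],"roll": 0,"fingers": 0.015},
    {"linear": [0.1043,-0.0133,-0.0216],"roll": 0,"fingers": 0.015},
    {"linear": [0.1043,-0.0133,-0.0216],"roll": 0,"fingers": 0.015}
  ]
}}

```text
time_s: 5.35
position: [609.9, 16.7, 183.6]
eef_rot: [0.335, 0.624, -0.336, 0.621]
contact_force: [0.2, 0.7, -0.6]
gripper_width: 24.8
```

Run:
```python
from wr import *
info()
f=r.grab_frame('side');save(f,'s3.png',(140,180,270,280),6)
pin=inv(p)+[3.04,0,-28.1];print('pin',pin)
wshot('w3.png',[(0,-165,0),(10,-200,0),(-10,-200,0),tuple(pin),tuple(pin-[0,0,42])])
im=cv2.imread('pics/w3.png')[100:480,250:560];cv2.imwrite('pics/w3c.png',cv2.resize(im,None,fx=1.55,fy=1.55,interpolation=cv2.INTER_CUBIC))
for v in [(-3,-177,30),(-3,-172,28.1)]: print(((D(*v)-p)/1000).round(4))
```

```text
t 5.35 p [609.9  16.7 183.6] deck [  -3.5 -176.6   88.3] w 24.8 F [ 0.2  0.7 -0.6] q [-0.04  0.35  1.72  0.    1.08  0.94] jaw deg -56.7 roll need 0.001 x axis [-0.005  0.001 -1.   ]
pin [  -0.42291662 -176.61035124   60.21191383]
[ 0.0212  0.0134 -0.0527]
[ 0.0191  0.0181 -0.0544]
```

View pics/s3.png

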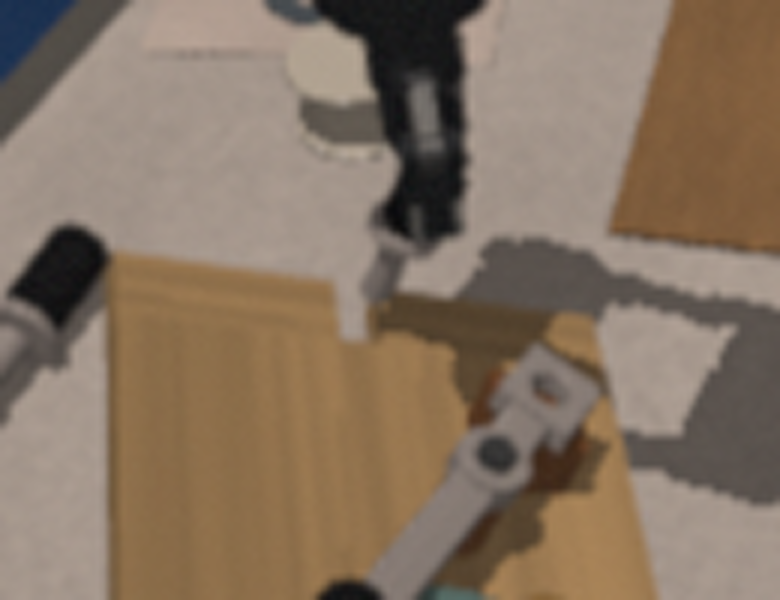

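View pics/w3c.png

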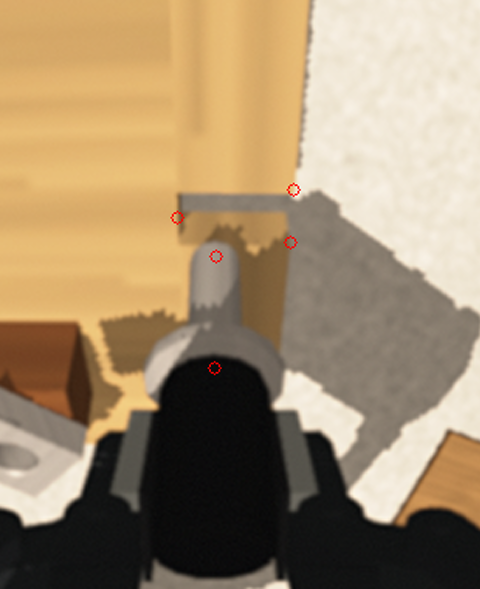

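Request:
{"op": "servo_tool", "data": {
  "plan": [
    {"linear": [0.0021,0.0014,-0.0054],"roll": 0,"fingers": 0.015},
    {"linear": [0.0042,0.0028,-0.0108],"roll": 0,"fingers": 0.015},
    {"linear": [0.0064,0.0042,-0.0163],"roll": 0,"fingers": 0.015},
    {"linear": [0.0085,0.0056,-0.0218],"roll": 0,"fingers": 0.015},
    {"linear": [0.0106,0.007,-0.0272],"roll": 0,"fingers": 0.015},
    {"linear": [0.0127,0.0084,-0.0326],"roll": 0,"fingers": 0.015},
    {"linear": [0.0148,0.0098,-0.038],"roll": 0,"fingers": 0.015},
    {"linear": [0.0169,0.0112,-0.0434],"roll": 0,"fingers": 0.015},
    {"linear": [0.019,0.0125,-0.0489],"roll": 0,"fingers": 0.015},
    {"linear": [0.02,0.0132,-0.0515],"roll": 0,"fingers": 0.015}
  ]
}}

```text
time_s: 6.45
position: [630.1, 30.0, 131.8]
eef_rot: [0.335, 0.624, -0.336, 0.621]
contact_force: [-0.2, -0.1, -0.9]
gripper_width: 24.3
```

Run:
```python
from wr import *
info()
f=r.grab_frame('side');save(f,'s4.png',(140,180,270,280),6)
pin=inv(p)+[3.04,0,-28.1];print('pin',pin)
wshot('w4.png',[(0,-165,0),(10,-200,0),(-10,-200,0),tuple(pin)])
im=cv2.imread('pics/w4.png')[100:480,250:560];cv2.imwrite('pics/w4c.png',cv2.resize(im,None,fx=1.55,fy=1.55,interpolation=cv2.INTER_CUBIC))
for v in [(-3.5,-172.5,29),(-3.5,-172.5,28)]: print(((D(*v)-p)/1000).round(4))
```

```text
t 6.45 p [630.1  30.  131.8] deck [  -3.5 -176.5   31.1] w 24.3 F [-0.2 -0.1 -0.9] q [-0.02  0.44  1.7   0.    1.01  0.97] jaw deg -56.7 roll need 0.0 x axis [-0.004  0.001 -1.   ]
pin [  -0.4293863  -176.52041302    3.03898861]
[-0.0015  0.0038 -0.002 ]
[-0.0011  0.0041 -0.0029]
```

View pics/s4.png

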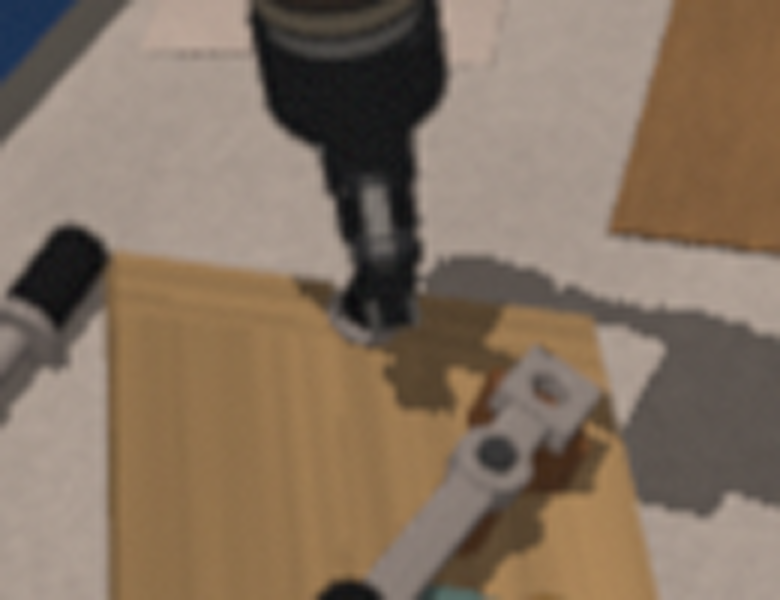

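View pics/w4c.png

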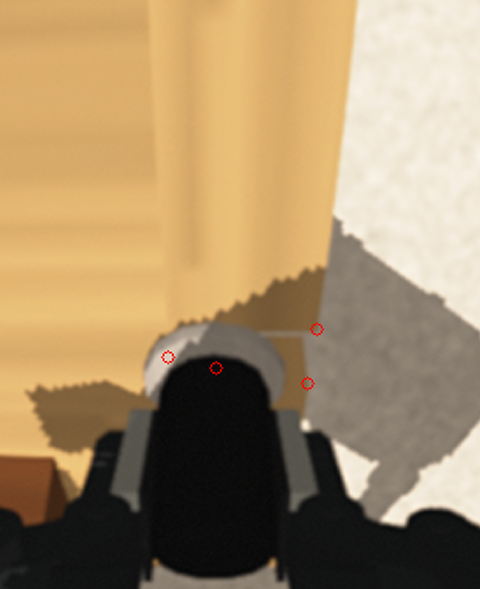

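Request:
{"op": "servo_tool", "data": {
  "plan": [
    {"linear": [-0.0005,0.0009,0],"roll": 0,"fingers": 0.015},
    {"linear": [-0.0011,0.0017,0],"roll": 0,"fingers": 0.015},
    {"linear": [-0.0016,0.0025,0],"roll": 0,"fingers": 0.015},
    {"linear": [-0.0022,0.0033,0],"roll": 0,"fingers": 0.015},
    {"linear": [-0.0019,0.0036,-0.0009],"roll": 0,"fingers": 0.015},
    {"linear": [-0.0015,0.0038,-0.0018],"roll": 0,"fingers": 0.015},
    {"linear": [-0.0011,0.0041,-0.0027],"roll": 0,"fingers": 0.015},
    {"linear": [-0.0011,0.0041,-0.0027],"roll": 0,"fingers": 0.015},
    {"linear": [-0.0011,0.0041,-0.0027],"roll": 0,"fingers": 0.015},
    {"linear": [-0.0011,0.0041,-0.0027],"roll": 0,"fingers": 0.015}
  ]
}}

```text
time_s: 7.55
position: [628.9, 34.1, 129.2]
eef_rot: [0.335, 0.624, -0.336, 0.621]
contact_force: [1.1, -0.5, -2.1]
gripper_width: 24.8
```

Run:
```python
from wr import *
info()
pin=inv(p)+[3.04,0,-28.1];print('pin',pin)
```

```text
t 7.55 p [628.9  34.1 129.2] deck [  -3.5 -172.5   28.3] w 24.8 F [ 1.1 -0.5 -2.1] q [-0.02  0.45  1.7   0.    1.    0.97] jaw deg -56.7 roll need 0.0 x axis [-0.005  0.001 -1.   ]
pin [-4.29780967e-01 -1.72465587e+02  1.65408753e-01]
```

Request:
{"op": "servo_tool", "data": {
  "plan": [
    {"linear": [0.0001,0.0001,-0.0003],"roll": 0,"fingers": 0.015},
    {"linear": [0.0002,0.0002,-0.0006],"roll": 0,"fingers": 0.015},
    {"linear": [0.0003,0.0002,-0.0009],"roll": 0,"fingers": 0.015},
    {"linear": [0.0005,0.0003,-0.0012],"roll": 0,"fingers": 0.015},
    {"linear": [0.0006,0.0004,-0.0015],"roll": 0,"fingers": 0.015},
    {"linear": [0.0007,0.0005,-0.0018],"roll": 0,"fingers": 0.015},
    {"linear": [0.0007,0.0005,-0.0018],"roll": 0,"fingers": 0.015},
    {"linear": [0.0007,0.0005,-0.0018],"roll": 0,"fingers": 0.015},
    {"linear": [0.0007,0.0005,-0.0018],"roll": 0,"fingers": 0.015},
    {"linear": [0.0007,0.0005,-0.0018],"roll": 0,"fingers": 0.015}
  ]
}}

```text
time_s: 8.55
position: [629.0, 34.1, 129.0]
eef_rot: [0.334, 0.624, -0.337, 0.62]
contact_force: [-5.6, -1.3, 9.1]
gripper_width: 24.5
```

Run:
```python
from wr import *
info()
pin=inv(p)+[3.04,0,-28.1];print('pin',pin)
```

```text
t 8.55 p [629.   34.1 129. ] deck [  -3.4 -172.5   28.1] w 24.5 F [-5.6 -1.3  9.1] q [-0.01  0.45  1.7  -0.    1.    0.97] jaw deg -56.7 roll need 0.0 x axis [-0.006 -0.    -1.   ]
pin [-3.86358006e-01 -1.72461430e+02 -1.92884659e-02]
```

Request:
{"op": "servo_tool", "data": {
  "plan": [
    {"linear": [-0.0003,0,0.0005],"roll": 0,"fingers": 0.03},
    {"linear": [-0.0003,0,0.0005],"roll": 0,"fingers": 0.045},
    {"linear": [-0.0003,0,0.0005],"roll": 0,"fingers": 0.05},
    {"linear": [0,0,0.005],"roll": 0,"fingers": 0.05},
    {"linear": [0,0,0.02],"roll": 0,"fingers": 0.05},
    {"linear": [0,0,0.04],"roll": 0,"fingers": 0.05},
    {"linear": [0,0,0.06],"roll": 0,"fingers": 0.05},
    {"linear": [0,0,0.085],"roll": 0,"fingers": 0.05},
    {"linear": [-0.01,0.01,0.11],"roll": 0,"fingers": 0.05},
    {"linear": [-0.03,0.03,0.13],"roll": 0,"fingers": 0.05}
  ]
}}

```text
time_s: 9.55
position: [600.7, 63.3, 262.3]
eef_rot: [0.336, 0.622, -0.337, 0.622]
contact_force: [0.2, 0.7, 0.4]
gripper_width: 49.8
```

Run:
```python
from wr import *
info()
f=r.grab_frame('side');save(f,'s5.png',(140,180,270,280),6)
wshot('w5.png',[(0,-172,0),(0,-172,50),(50,37.4,82),(50,37.4,46)])
for th in np.linspace(0,1.69,10):
    a=np.radians(52)-th; v=(-30+130*np.cos(a),-65+130*np.sin(a),64); print(round(th,2),(D(*v)-[0,0,5]).round(1))
```

```text
t 9.55 p [600.7  63.3 262.3] deck [  46.1 -132.6  152.1] w 49.8 F [0.2 0.7 0.4] q [ 0.03  0.25  1.67 -0.    1.22  1.02] jaw deg -56.8 roll need 0.002 x axis [-0.001 -0.001 -1.   ]
0.0 [541.4 227.8 179.1]
0.19 [564.  222.6 186.6]
0.38 [585.7 213.2 192.7]
0.56 [605.6 199.9 197. ]
0.75 [623.2 183.2 199.6]
0.94 [637.7 163.6 200.2]
1.13 [648.7 141.9 199. ]
1.31 [655.8 118.8 195.8]
1.5 [658.7  95.1 190.8]
1.69 [657.3  71.7 184.3]
```

View pics/s5.png

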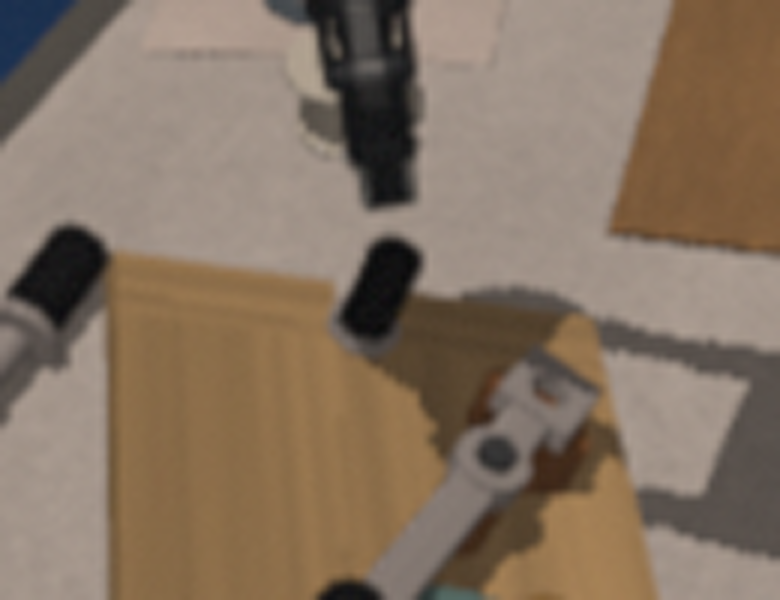

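View pics/w5.png

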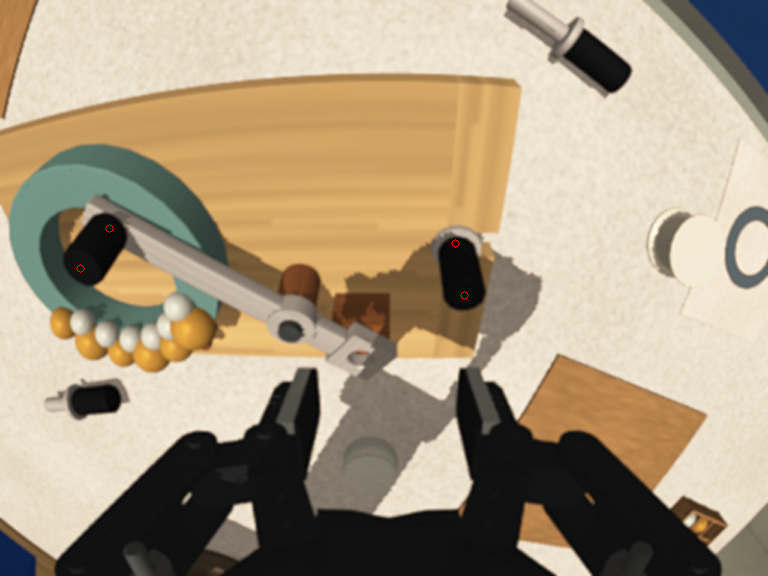

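Run:
```python
from wr import *
k=D(50.04,37.44,73)-[0,0,5];print(k, (k-p)/1000)
for th in np.linspace(0,1.69,14):
    a=np.radians(52)-th; v=(-30+130*np.cos(a),-65+130*np.sin(a),73); print(round(th,2),((D(*v)-[0,0,5]-k)/1000).round(4).tolist())
```

```text
[538.21225503 225.67893859 187.30828627] [-0.0616041   0.15957768 -0.07701618]
0.0 [-0.0, -0.0, -0.0]
0.13 [0.0157, -0.0031, 0.0053]
0.26 [0.0311, -0.0083, 0.01]
0.39 [0.0459, -0.0154, 0.0139]
0.52 [0.0598, -0.0245, 0.017]
0.65 [0.0727, -0.0352, 0.0193]
0.78 [0.0842, -0.0474, 0.0207]
0.91 [0.0943, -0.061, 0.0211]
1.04 [0.1027, -0.0756, 0.0206]
1.17 [0.1093, -0.0911, 0.0192]
1.3 [0.114, -0.1072, 0.0169]
1.43 [0.1167, -0.1235, 0.0138]
1.56 [0.1173, -0.1399, 0.0098]
1.69 [0.1159, -0.1561, 0.0051]
```

Request:
{"op": "servo_tool", "data": {
  "plan": [
    {"linear": [-0.008,0.02,0],"roll": 0,"fingers": 0.042},
    {"linear": [-0.023,0.06,0],"roll": 0,"fingers": 0.042},
    {"linear": [-0.038,0.1,0],"roll": 0,"fingers": 0.042},
    {"linear": [-0.054,0.14,0],"roll": 0,"fingers": 0.042},
    {"linear": [-0.061,0.158,0],"roll": 0,"fingers": 0.042},
    {"linear": [-0.0616,0.1596,-0.005],"roll": 0,"fingers": 0.042},
    {"linear": [-0.0616,0.1596,-0.02],"roll": 0,"fingers": 0.042},
    {"linear": [-0.0616,0.1596,-0.025],"roll": 0,"fingers": 0.042},
    {"linear": [-0.0616,0.1596,-0.025],"roll": 0,"fingers": 0.042},
    {"linear": [-0.0616,0.1596,-0.025],"roll": 0,"fingers": 0.042}
  ]
}}

```text
time_s: 10.65
position: [538.5, 224.5, 238.7]
eef_rot: [0.336, 0.623, -0.335, 0.622]
contact_force: [0.6, 0.2, 0.3]
gripper_width: 42.1
```

Run:
```python
from wr import *
info();k=D(50.04,37.44,73)-[0,0,5];print((k-p)/1000)
wshot('w6.png',[(0,-172,0),(50,37.4,82),(50,37.4,46)])
```

```text
t 10.65 p [538.5 224.5 238.7] deck [ 69.3  36.3 115.2] w 42.1 F [0.6 0.2 0.3] q [0.32 0.24 1.74 0.   1.17 1.31] jaw deg -56.7 roll need -0.0 x axis [-0.     0.001 -1.   ]
[-0.00026427  0.00114085 -0.05138415]
```

View pics/w6.png

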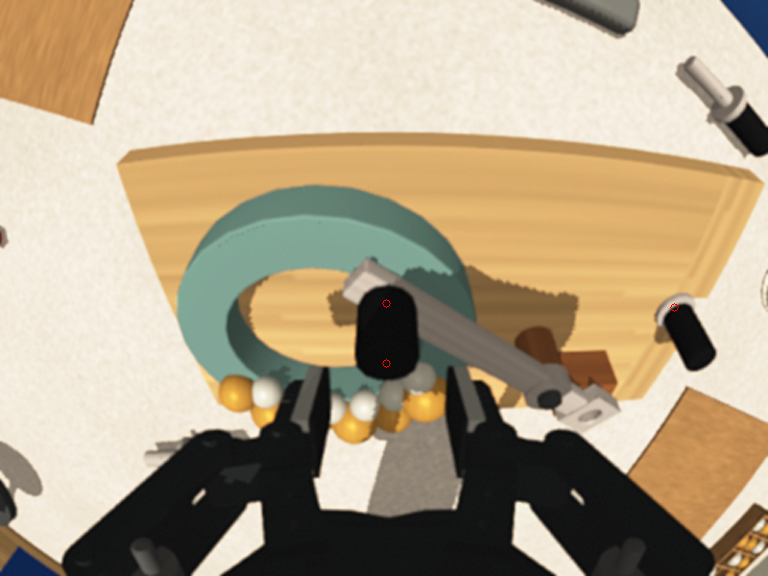

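Request:
{"op": "servo_tool", "data": {
  "plan": [
    {"linear": [0,0.001,-0.012],"roll": 0,"fingers": 0.042},
    {"linear": [0,0.001,-0.025],"roll": 0,"fingers": 0.042},
    {"linear": [0,0.001,-0.037],"roll": 0,"fingers": 0.042},
    {"linear": [0,0.001,-0.047],"roll": 0,"fingers": 0.042},
    {"linear": [0,0.001,-0.051],"roll": 0,"fingers": 0.042},
    {"linear": [0,0.001,-0.051],"roll": 0,"fingers": 0.038},
    {"linear": [0,0.001,-0.051],"roll": 0,"fingers": 0.034},
    {"linear": [0,0.001,-0.051],"roll": 0,"fingers": 0.034},
    {"linear": [0,0.001,-0.051],"roll": 0,"fingers": 0.034},
    {"linear": [0,0.001,-0.051],"roll": 0,"fingers": 0.034}
  ],
  "squeeze": 30
}}

```text
time_s: 11.7
position: [539.0, 225.9, 188.7]
eef_rot: [0.336, 0.622, -0.335, 0.623]
contact_force: [0.2, -0.0, 0.1]
gripper_width: 34.1
```

Run:
```python
from wr import *
info();k=D(50.04,37.44,73)-[0,0,5];print((k-p)/1000)
```

```text
t 11.7 p [539.  225.9 188.7] deck [49.3 37.2 69.4] w 34.1 F [ 0.2 -0.   0.1] q [0.32 0.29 1.78 0.   1.07 1.31] jaw deg -56.6 roll need -0.0 x axis [ 0.002  0.001 -1.   ]
[-0.0008148  -0.00022606 -0.00142572]
```

Request:
{"op": "servo_tool", "data": {
  "plan": [
    {"linear": [0.007,-0.0015,0.0023],"roll": 0,"fingers": 0.034},
    {"linear": [0.015,-0.003,0.005],"roll": 0,"fingers": 0.034},
    {"linear": [0.023,-0.0055,0.0075],"roll": 0,"fingers": 0.034},
    {"linear": [0.031,-0.0083,0.0098],"roll": 0,"fingers": 0.034},
    {"linear": [0.0385,-0.0118,0.012],"roll": 0,"fingers": 0.034},
    {"linear": [0.0455,-0.0155,0.0138],"roll": 0,"fingers": 0.034},
    {"linear": [0.0525,-0.02,0.0155],"roll": 0,"fingers": 0.034},
    {"linear": [0.0595,-0.0245,0.017],"roll": 0,"fingers": 0.034},
    {"linear": [0.066,-0.03,0.0182],"roll": 0,"fingers": 0.034},
    {"linear": [0.0725,-0.0352,0.0193],"roll": 0,"fingers": 0.034}
  ]
}}

```text
time_s: 12.7
position: [612.0, 190.0, 208.0]
eef_rot: [0.336, 0.622, -0.335, 0.623]
contact_force: [0.7, 0.4, 0.2]
gripper_width: 34.0
```

Run:
```python
from wr import *
info()
f=r.grab_frame('side');save(f,'s7.png',(120,190,280,310),5)
for th in np.linspace(0.65,1.73,19):
    a=np.radians(52)-th; v=(-30+130*np.cos(a),-65+130*np.sin(a),73); print(round(th,2),((D(*v)-[0,0,5]-p)/1000).round(4).tolist())
```

```text
t 12.7 p [612. 190. 208.] deck [ 94.8 -32.9  69.5] w 34.0 F [0.7 0.4 0.2] q [0.23 0.37 1.63 0.   1.14 1.22] jaw deg -56.7 roll need -0.0 x axis [ 0.001  0.001 -1.   ]
0.65 [-0.0011, 0.0005, -0.0014]
0.71 [0.0044, -0.005, -0.0007]
0.77 [0.0096, -0.0107, -0.0001]
0.83 [0.0145, -0.0168, 0.0002]
0.89 [0.0191, -0.0231, 0.0004]
0.95 [0.0233, -0.0297, 0.0004]
1.01 [0.0272, -0.0365, 0.0001]
1.07 [0.0306, -0.0434, -0.0003]
1.13 [0.0337, -0.0506, -0.0009]
1.19 [0.0364, -0.0578, -0.0018]
1.25 [0.0386, -0.0652, -0.0028]
1.31 [0.0405, -0.0727, -0.004]
1.37 [0.0419, -0.0803, -0.0054]
1.43 [0.0429, -0.0878, -0.0069]
1.49 [0.0434, -0.0954, -0.0087]
1.55 [0.0436, -0.103, -0.0105]
1.61 [0.0432, -0.1105, -0.0126]
1.67 [0.0425, -0.1179, -0.0148]
1.73 [0.0413, -0.1253, -0.0172]
```

View pics/s7.png

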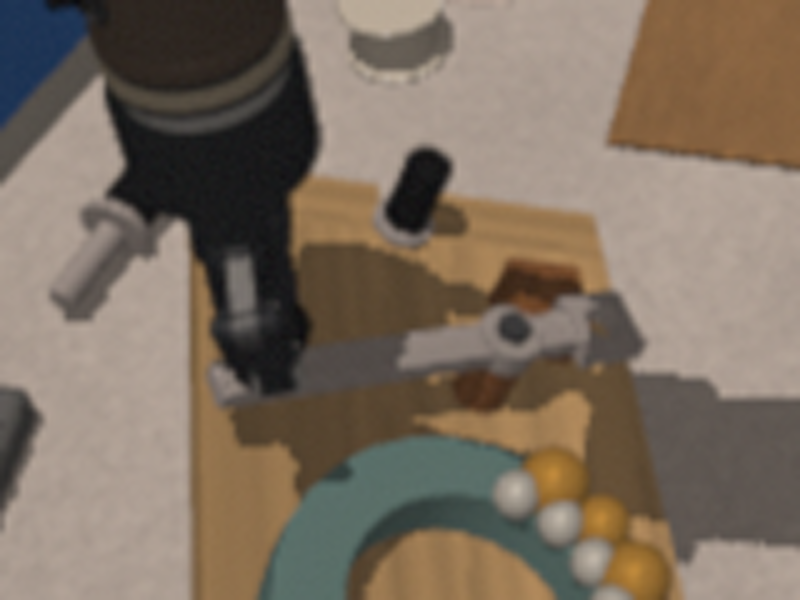

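Arm is following, clear of the wreath. Continue over the top.

Request:
{"op": "servo_tool", "data": {
  "plan": [
    {"linear": [0.0045,-0.005,0.0005],"roll": 0,"fingers": 0.034},
    {"linear": [0.01,-0.0107,0.001],"roll": 0,"fingers": 0.034},
    {"linear": [0.015,-0.0168,0.0012],"roll": 0,"fingers": 0.034},
    {"linear": [0.0195,-0.0231,0.0014],"roll": 0,"fingers": 0.034},
    {"linear": [0.0237,-0.0297,0.0014],"roll": 0,"fingers": 0.034},
    {"linear": [0.0276,-0.0365,0.0012],"roll": 0,"fingers": 0.034},
    {"linear": [0.031,-0.0434,0.0008],"roll": 0,"fingers": 0.034},
    {"linear": [0.034,-0.0506,0.0002],"roll": 0,"fingers": 0.034},
    {"linear": [0.0365,-0.0578,-0.0007],"roll": 0,"fingers": 0.034},
    {"linear": [0.0387,-0.0652,-0.0017],"roll": 0,"fingers": 0.034}
  ]
}}

```text
time_s: 13.75
position: [652.0, 123.3, 206.5]
eef_rot: [0.336, 0.621, -0.335, 0.623]
contact_force: [-0.3, -0.1, -0.4]
gripper_width: 33.8
```

Request:
{"op": "servo_tool", "data": {
  "plan": [
    {"linear": [0.002,-0.0075,-0.0012],"roll": 0,"fingers": 0.034},
    {"linear": [0.0033,-0.015,-0.0026],"roll": 0,"fingers": 0.034},
    {"linear": [0.0043,-0.0226,-0.0041],"roll": 0,"fingers": 0.034},
    {"linear": [0.0048,-0.0302,-0.0059],"roll": 0,"fingers": 0.034},
    {"linear": [0.005,-0.0378,-0.0077],"roll": 0,"fingers": 0.034},
    {"linear": [0.0046,-0.0453,-0.0098],"roll": 0,"fingers": 0.034},
    {"linear": [0.004,-0.0515,-0.0115],"roll": 0,"fingers": 0.034},
    {"linear": [0.0037,-0.056,-0.013],"roll": 0,"fingers": 0.034},
    {"linear": [0.0037,-0.056,-0.013],"roll": 0,"fingers": 0.034},
    {"linear": [0.0037,-0.056,-0.013],"roll": 0,"fingers": 0.034}
  ]
}}

```text
time_s: 14.75
position: [655.8, 67.3, 193.5]
eef_rot: [0.336, 0.621, -0.335, 0.623]
contact_force: [-0.2, 0.3, -0.2]
gripper_width: 34.0
```

Run:
```python
from wr import *
info()
k=D(-30+130*np.cos(np.radians(52)-1.69),-65+130*np.sin(np.radians(52)-1.69),73)-[0,0,5];print((k-p)/1000)
wshot('w8.png',[(0,-172,0),(62,-157,82),(62,-157,46)])
f=r.grab_frame('side');save(f,'s8.png',(120,190,280,310),5)
```

```text
t 14.75 p [655.8  67.3 193.5] deck [  60.7 -159.5   69.4] w 34.0 F [-0.2  0.3 -0.2] q [0.04 0.42 1.59 0.   1.13 1.03] jaw deg -56.7 roll need 0.001 x axis [ 0.003  0.001 -1.   ]
[-0.00167299  0.00231281 -0.00108215]
```

View pics/w8.png

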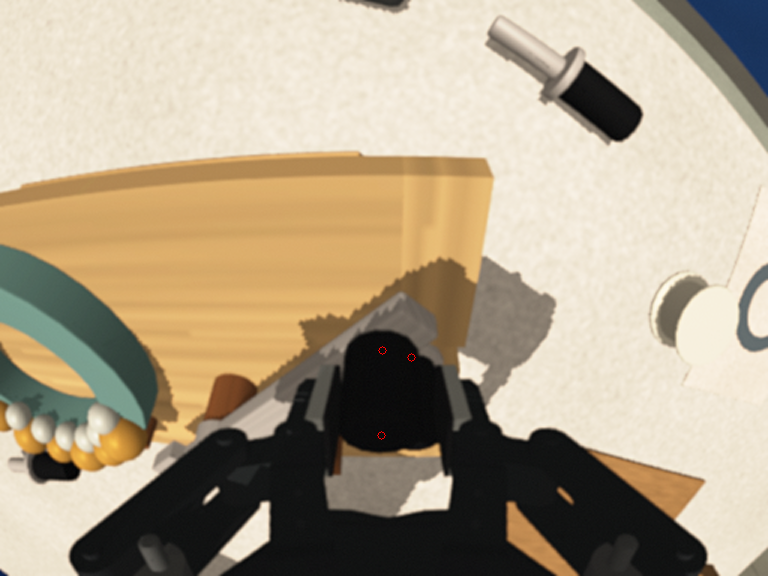

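View pics/s8.png

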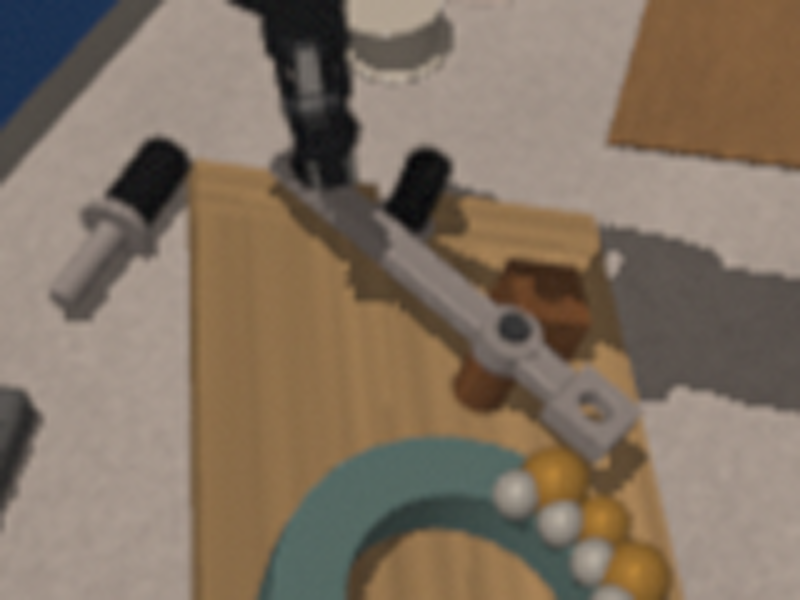

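Request:
{"op": "servo_tool", "data": {
  "plan": [
    {"linear": [0.0001,-0.001,-0.0002],"roll": 0,"fingers": 0.034},
    {"linear": [0.0002,-0.002,-0.0004],"roll": 0,"fingers": 0.034},
    {"linear": [0.0003,-0.003,-0.0006],"roll": 0,"fingers": 0.034},
    {"linear": [0.0004,-0.0039,-0.0008],"roll": 0,"fingers": 0.034},
    {"linear": [0.0004,-0.0039,-0.0008],"roll": 0,"fingers": 0.034},
    {"linear": [0.0004,-0.0039,-0.0008],"roll": 0,"fingers": 0.034},
    {"linear": [0.0004,-0.0039,-0.0008],"roll": 0,"fingers": 0.034},
    {"linear": [0.0004,-0.0039,-0.0008],"roll": 0,"fingers": 0.034},
    {"linear": [0.0004,-0.0039,-0.0008],"roll": 0,"fingers": 0.034},
    {"linear": [0.0004,-0.0039,-0.0008],"roll": 0,"fingers": 0.034}
  ]
}}

```text
time_s: 15.85
position: [656.1, 66.5, 193.5]
eef_rot: [0.338, 0.622, -0.333, 0.623]
contact_force: [-1.1, 6.6, 2.0]
gripper_width: 34.5
```

Run:
```python
from wr import *
info();print(s['contact_force']@RD)
```

```text
t 15.85 p [656.1  66.5 193.5] deck [  60.5 -160.4   69.4] w 34.5 F [-1.1  6.6  2. ] q [0.03 0.42 1.59 0.01 1.13 1.02] jaw deg -56.7 roll need 0.0 x axis [ 0.004  0.005 -1.   ]
[3.32461847 6.14393208 0.71154515]
```

Run:
```python
from wr import *
g=D(6,149,25)-[0,0,5];print(g,(g-p)/1000)
f=pickle.load(open('top0.pkl','rb'));C=cloud(f);hsv=cv2.cvtColor(f['img'],cv2.COLOR_RGB2HSV)
m=((hsv[...,0]>5)&(hsv[...,0]<22)&(hsv[...,1]>70)&(C[...,2]<30)&(C[...,0]>350)&(C[...,0]<800)&(C[...,1]<0)&(C[...,1]>-280)).astype(np.uint8)
m=cv2.morphologyEx(m,cv2.MORPH_OPEN,np.ones((3,3)))
k,l,st,ce=cv2.connectedComponentsWithStats(m);i=1+np.argmax(st[1:,4]);print(st[i])
cs,_=cv2.findContours((l==i).astype(np.uint8),cv2.RETR_EXTERNAL,cv2.CHAIN_APPROX_NONE)
P=[]
for u,v in cs[0][:,0]:
    c,d=ray(f,u,v);P.append((c+d*(6-c[2])/d[2])[:2])
rc=cv2.minAreaRect(np.array(P,np.float32));print(rc,np.median(C[l==i][:,2]))
f=pickle.load(open('side0.pkl','rb'));print(proj(f,[rc[0][0],rc[0][1],6]), [proj(f,[*q,6]).round() .tolist() for q in cv2.boxPoints(rc)])
```

```text
[460.49906891 308.08984402 125.19340425] [-0.19563542  0.24159046 -0.06828903]
[ 262  164   37   73 2191]
((487.1861267089844, -230.7521514892578), (259.6678771972656, 142.46533203125), 10.440659523010254) 7.827746775468802
[283.46735687 207.42264812] [[322.0, 229.0], [324.0, 198.0], [249.0, 189.0], [240.0, 218.0]]
```

Request:
{"op": "servo_tool", "data": {
  "plan": [
    {"linear": [-0.0005,0.001,0.0],"roll": 0,"fingers": 0.04},
    {"linear": [-0.0005,0.002,0.0],"roll": 0,"fingers": 0.046},
    {"linear": [-0.0005,0.002,0.002],"roll": 0,"fingers": 0.046},
    {"linear": [-0.0005,0.002,0.015],"roll": 0,"fingers": 0.046},
    {"linear": [-0.0005,0.002,0.035],"roll": 0,"fingers": 0.05},
    {"linear": [-0.005,0.008,0.06],"roll": 0,"fingers": 0.055},
    {"linear": [-0.02,0.03,0.075],"roll": 0,"fingers": 0.055},
    {"linear": [-0.045,0.06,0.075],"roll": 0,"fingers": 0.055},
    {"linear": [-0.07,0.095,0.075],"roll": 0,"fingers": 0.055},
    {"linear": [-0.1,0.13,0.075],"roll": 0,"fingers": 0.055}
  ]
}}

```text
time_s: 16.85
position: [556.3, 197.0, 270.1]
eef_rot: [0.339, 0.621, -0.333, 0.623]
contact_force: [-0.3, 1.4, -0.0]
gripper_width: 55.4
```

Run:
```python
from wr import *
info()
g=D(6,149,25)-[0,0,5];print(g,(g-p)/1000)
f=pickle.load(open('top0.pkl','rb'));C=cloud(f);hsv=cv2.cvtColor(f['img'],cv2.COLOR_RGB2HSV)
m=((hsv[...,0]>5)&(hsv[...,0]<22)&(hsv[...,1]>70)&(C[...,2]<30)&(C[...,0]>350)&(C[...,0]<800)&(C[...,1]<0)&(C[...,1]>-380)).astype(np.uint8)
m=cv2.morphologyEx(m,cv2.MORPH_OPEN,np.ones((3,3)))
k,l,st,ce=cv2.connectedComponentsWithStats(m);i=1+np.argmax(st[1:,4]);print(st[i])
cs,_=cv2.findContours((l==i).astype(np.uint8),cv2.RETR_EXTERNAL,cv2.CHAIN_APPROX_NONE)
P=[]
for u,v in cs[0][:,0]:
    c,d=ray(f,u,v);P.append((c+d*(6-c[2])/d[2])[:2])
rc=cv2.minAreaRect(np.array(P,np.float32));print(rc,np.median(C[l==i][:,2]))
f=pickle.load(open('side0.pkl','rb'));print(proj(f,[rc[0][0],rc[0][1],6]), [(proj(f,[*q,6])*1.5).round() .tolist() for q in cv2.boxPoints(rc)])
```

```text
t 16.85 p [556.3 197.  270.1] deck [ 82.3   3.6 143.8] w 55.4 F [-0.3  1.4 -0. ] q [0.26 0.21 1.7  0.   1.22 1.25] jaw deg -56.8 roll need 0.002 x axis [ 0.006  0.006 -1.   ]
[460.49906891 308.08984402 125.19340425] [-0.0957678   0.11106646 -0.14493388]
[ 262  159   63   78 4014]
((496.8026123046875, -280.7467956542969), (259.66802978515625, 243.46365356445312), 10.734360694885254) 7.8062284371455455
[285.25882847 196.94657018] [[483.0, 343.0], [488.0, 267.0], [381.0, 256.0], [361.0, 327.0]]
```

```bash
cat > sheet.py <<'E'
from frame import *
def sheet():
    f=pickle.load(open('top0.pkl','rb'));C=cloud(f);hsv=cv2.cvtColor(f['img'],cv2.COLOR_RGB2HSV)
    m=((hsv[...,0]>5)&(hsv[...,0]<22)&(hsv[...,1]>70)&(C[...,2]<16)&(C[...,0]>350)&(C[...,0]<800)&(C[...,1]<0)&(C[...,1]>-480)).astype(np.uint8)
    m=cv2.morphologyEx(m,cv2.MORPH_OPEN,np.ones((3,3)))
    k,l,st,ce=cv2.connectedComponentsWithStats(m);i=1+np.argmax(st[1:,4])
    cs,_=cv2.findContours((l==i).astype(np.uint8),cv2.RETR_EXTERNAL,cv2.CHAIN_APPROX_NONE)
    P=[]
    for u,v in cs[0][:,0]:
        c,d=ray(f,u,v);P.append((c+d*(6-c[2])/d[2])[:2])
    return cv2.minAreaRect(np.array(P,np.float32))
if __name__=='__main__': print(sheet())
E
python3 sheet.py
```

```text
((498.3135070800781, -288.3861083984375), (259.0667419433594, 259.3330078125), 10.97601318359375)
```

Request:
{"op": "servo_tool", "data": {
  "plan": [
    {"linear": [-0.01,0.012,0],"roll": 0,"fingers": 0.055},
    {"linear": [-0.03,0.035,0],"roll": 0,"fingers": 0.055},
    {"linear": [-0.055,0.065,0],"roll": 0,"fingers": 0.055},
    {"linear": [-0.08,0.093,-0.01],"roll": 0,"fingers": 0.055},
    {"linear": [-0.093,0.108,-0.025],"roll": 0,"fingers": 0.055},
    {"linear": [-0.0957,0.111,-0.045],"roll": 0,"fingers": 0.055},
    {"linear": [-0.0957,0.111,-0.065],"roll": 0,"fingers": 0.055},
    {"linear": [-0.0957,0.111,-0.075],"roll": 0,"fingers": 0.055},
    {"linear": [-0.0957,0.111,-0.075],"roll": 0,"fingers": 0.055},
    {"linear": [-0.0957,0.111,-0.075],"roll": 0,"fingers": 0.055}
  ]
}}

```text
time_s: 17.85
position: [461.5, 307.9, 196.0]
eef_rot: [0.34, 0.621, -0.333, 0.623]
contact_force: [-0.0, -0.4, -0.0]
gripper_width: 54.8
```

Run:
```python
from wr import *
info()
g=D(6,149,25)-[0,0,5];print((g-p)/1000)
wshot('w9.png',[(6,149,30),(0,165,30),(0,133,30),(0,75,0)])
f=r.grab_frame('top');save(f,'t9.png',(100,100,300,250),4)
```

```text
t 17.85 p [461.5 307.9 196. ] deck [ 34.5 148.3  84.3] w 54.8 F [-0.  -0.4 -0. ] q [0.51 0.22 1.85 0.   1.06 1.5 ] jaw deg -56.8 roll need 0.003 x axis [ 0.008  0.006 -1.   ]
[-0.00102688  0.00015232 -0.07076711]
```

View pics/w9.png

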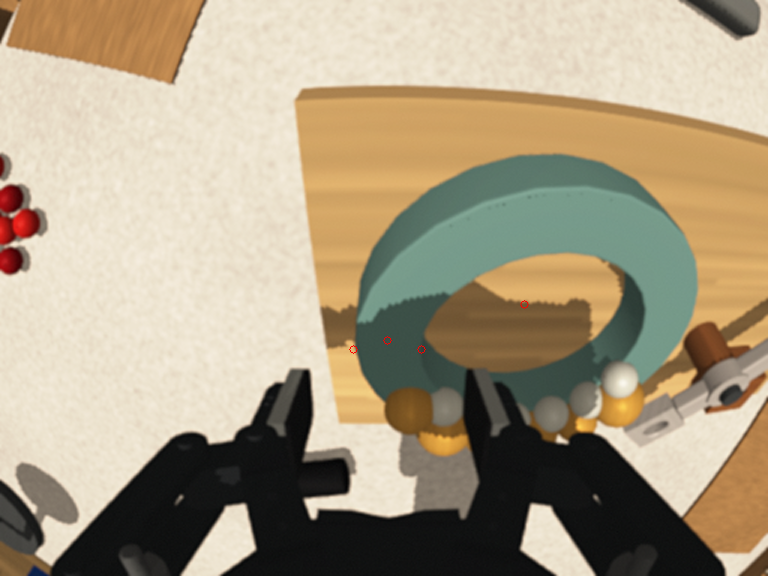

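View pics/t9.png

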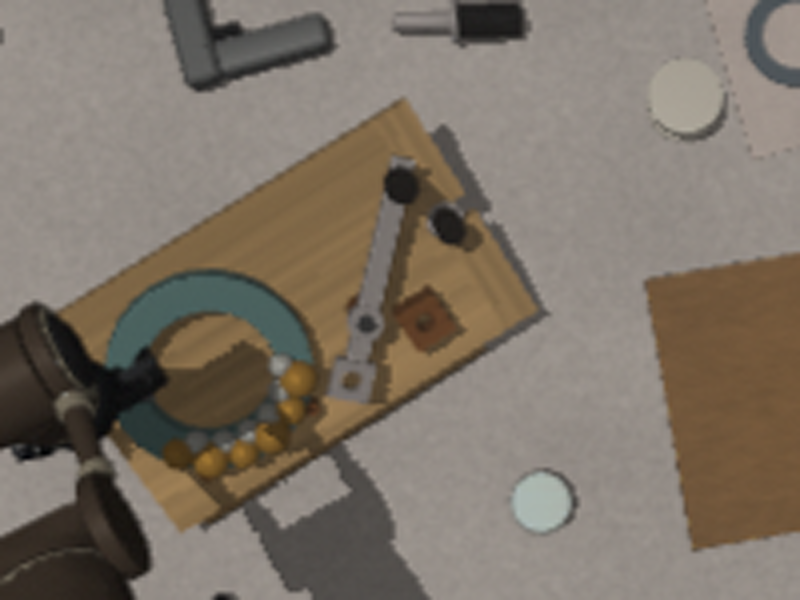

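Request:
{"op": "servo_tool", "data": {
  "plan": [
    {"linear": [-0.001,0,-0.015],"roll": 0,"fingers": 0.055},
    {"linear": [-0.001,0,-0.03],"roll": 0,"fingers": 0.055},
    {"linear": [-0.001,0,-0.045],"roll": 0,"fingers": 0.055},
    {"linear": [-0.001,0,-0.058],"roll": 0,"fingers": 0.055},
    {"linear": [-0.001,0,-0.067],"roll": 0,"fingers": 0.055},
    {"linear": [-0.001,0,-0.0705],"roll": 0,"fingers": 0.055},
    {"linear": [-0.001,0,-0.0705],"roll": 0,"fingers": 0.055},
    {"linear": [-0.001,0,-0.0705],"roll": 0,"fingers": 0.045},
    {"linear": [-0.001,0,-0.0705],"roll": 0,"fingers": 0.035},
    {"linear": [-0.001,0,-0.0705],"roll": 0,"fingers": 0.025}
  ],
  "squeeze": 45
}}

```text
time_s: 18.95
position: [460.7, 308.4, 127.1]
eef_rot: [0.34, 0.62, -0.333, 0.623]
contact_force: [-4.1, 0.4, 5.0]
gripper_width: 29.8
```

Run:
```python
from wr import *
info()
wshot('w10.png',[])
```

```text
t 18.95 p [460.7 308.4 127.1] deck [  5.  149.2  22. ] w 29.8 F [-4.1  0.4  5. ] q [0.51 0.31 1.9  0.   0.92 1.5 ] jaw deg -56.9 roll need 0.004 x axis [ 0.008  0.007 -1.   ]
```

View pics/w10.png

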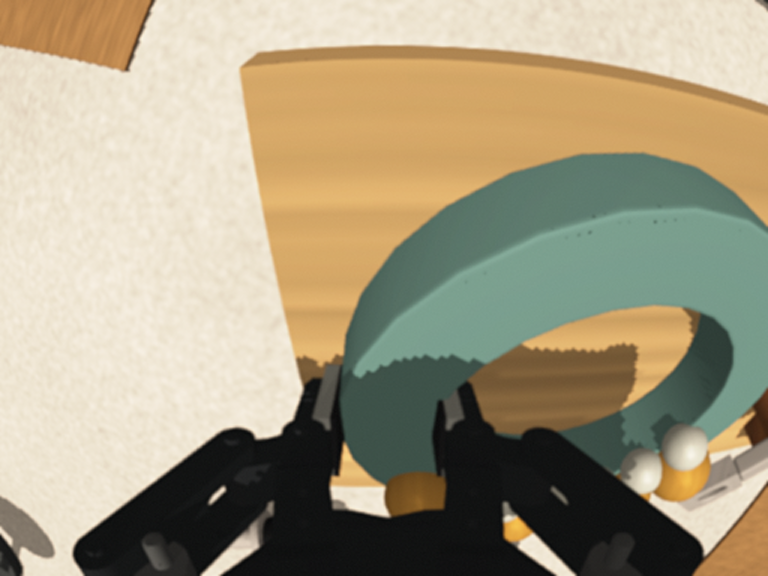

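Request:
{"op": "servo_tool", "data": {
  "plan": [
    {"linear": [0,0,0.002],"roll": 0,"fingers": 0.022},
    {"linear": [0,0,0.006],"roll": 0,"fingers": 0.022},
    {"linear": [0,0,0.011],"roll": 0,"fingers": 0.022},
    {"linear": [0,0,0.016],"roll": 0,"fingers": 0.022},
    {"linear": [0,0,0.022],"roll": 0,"fingers": 0.022},
    {"linear": [0,0,0.03],"roll": 0,"fingers": 0.022},
    {"linear": [0,0,0.04],"roll": 0,"fingers": 0.022},
    {"linear": [0,0,0.05],"roll": 0,"fingers": 0.022},
    {"linear": [0,0,0.06],"roll": 0,"fingers": 0.022},
    {"linear": [0,0,0.07],"roll": 0,"fingers": 0.022}
  ]
}}

```text
time_s: 20.0
position: [460.9, 308.5, 198.2]
eef_rot: [0.341, 0.62, -0.333, 0.623]
contact_force: [-0.1, -0.5, -2.5]
gripper_width: 29.8
```

Run:
```python
from wr import *
info();print(s['moment'])
f=r.grab_frame('side');save(f,'s11.png',(100,190,300,340),4)
```

```text
t 20.0 p [460.9 308.5 198.2] deck [ 35.3 149.2  86.4] w 29.8 F [-0.1 -0.5 -2.5] q [0.51 0.22 1.85 0.   1.06 1.5 ] jaw deg -56.9 roll need 0.003 x axis [ 0.009  0.008 -1.   ]
[0.17032922 0.05764968 0.03813277]
```

View pics/s11.png

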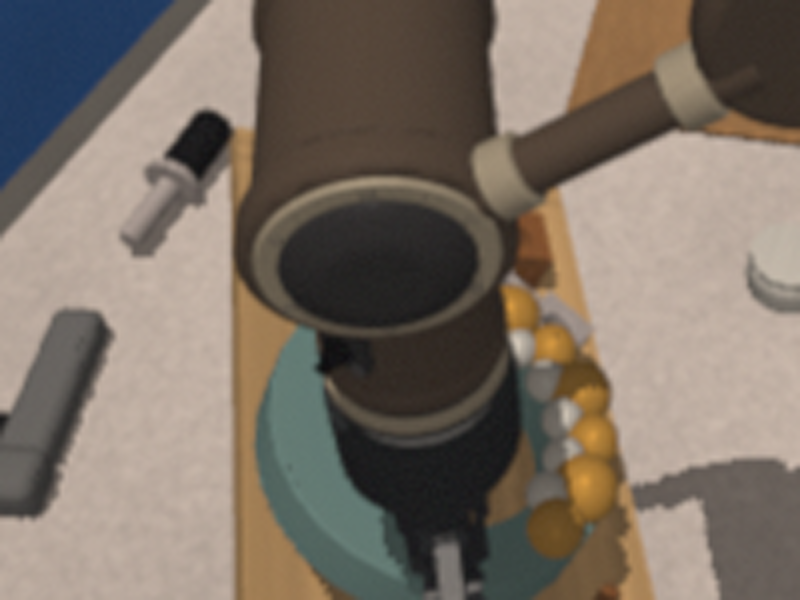

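Request:
{"op": "servo_tool", "data": {
  "plan": [
    {"linear": [0,0,0.008],"roll": 0,"fingers": 0.022},
    {"linear": [0,0,0.022],"roll": 0,"fingers": 0.022},
    {"linear": [0,0,0.037],"roll": 0,"fingers": 0.022},
    {"linear": [0,-0.002,0.052],"roll": 0,"fingers": 0.022},
    {"linear": [0,-0.01,0.065],"roll": 0,"fingers": 0.022},
    {"linear": [0,-0.025,0.073],"roll": 0,"fingers": 0.022},
    {"linear": [0,-0.045,0.077],"roll": 0,"fingers": 0.022},
    {"linear": [0,-0.07,0.078],"roll": 0,"fingers": 0.022},
    {"linear": [0,-0.1,0.078],"roll": 0,"fingers": 0.022},
    {"linear": [0,-0.13,0.078],"roll": 0,"fingers": 0.022}
  ]
}}

```text
time_s: 21.05
position: [461.3, 177.0, 278.3]
eef_rot: [0.341, 0.62, -0.332, 0.624]
contact_force: [-0.1, -0.7, -2.0]
gripper_width: 30.1
```

Request:
{"op": "servo_tool", "data": {
  "plan": [
    {"linear": [0,-0.03,0],"roll": 0,"fingers": 0.022},
    {"linear": [0,-0.06,0],"roll": 0,"fingers": 0.022},
    {"linear": [0,-0.09,0],"roll": 0,"fingers": 0.022},
    {"linear": [0,-0.12,0],"roll": 0,"fingers": 0.022},
    {"linear": [0,-0.15,0],"roll": 0,"fingers": 0.022},
    {"linear": [0,-0.18,0],"roll": 0,"fingers": 0.022},
    {"linear": [0,-0.21,0],"roll": 0,"fingers": 0.022},
    {"linear": [0,-0.24,0],"roll": 0,"fingers": 0.022},
    {"linear": [0,-0.27,0],"roll": 0,"fingers": 0.022},
    {"linear": [0,-0.295,0],"roll": 0,"fingers": 0.022}
  ]
}}

```text
time_s: 22.05
position: [459.9, -120.3, 278.4]
eef_rot: [0.341, 0.62, -0.333, 0.624]
contact_force: [0.2, 0.1, -2.7]
gripper_width: 29.8
```

Run:
```python
from wr import *
info();print((np.array([446,-234.4,110])-p)/1000)
f=r.grab_frame('side');save(f,'s12.png',None,1.5)
```

```text
t 22.05 p [ 459.9 -120.3  278.4] deck [-145.2 -208.5  259. ] w 29.8 F [ 0.2  0.1 -2.7] q [-0.35 -0.02  1.94  0.01  1.21  0.63] jaw deg -56.9 roll need 0.005 x axis [ 0.01   0.008 -1.   ]
[-0.01391812 -0.11412581 -0.16837565]
```

View pics/s12.png

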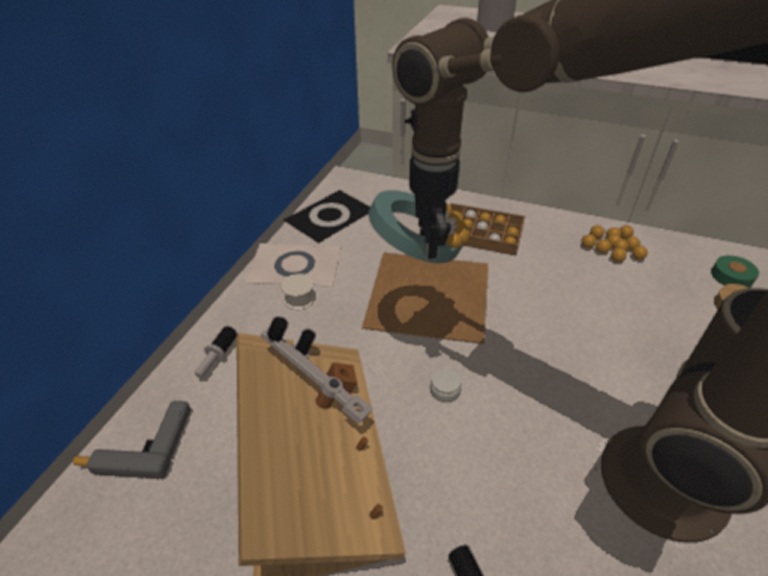

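Request:
{"op": "servo_tool", "data": {
  "plan": [
    {"linear": [-0.001,-0.015,-0.01],"roll": 0,"fingers": 0.022},
    {"linear": [-0.004,-0.035,-0.03],"roll": 0,"fingers": 0.022},
    {"linear": [-0.007,-0.055,-0.055],"roll": 0,"fingers": 0.022},
    {"linear": [-0.01,-0.075,-0.08],"roll": 0,"fingers": 0.022},
    {"linear": [-0.012,-0.095,-0.105],"roll": 0,"fingers": 0.022},
    {"linear": [-0.013,-0.108,-0.13],"roll": 0,"fingers": 0.022},
    {"linear": [-0.014,-0.114,-0.15],"roll": 0,"fingers": 0.022},
    {"linear": [-0.014,-0.114,-0.165],"roll": 0,"fingers": 0.022},
    {"linear": [-0.014,-0.114,-0.175],"roll": 0,"fingers": 0.022},
    {"linear": [-0.014,-0.114,-0.175],"roll": 0,"fingers": 0.022}
  ]
}}

```text
time_s: 23.1
position: [444.4, -237.1, 102.2]
eef_rot: [0.34, 0.62, -0.335, 0.623]
contact_force: [-0.2, -0.6, -1.6]
gripper_width: 29.5
```

```bash
cat > wre.py <<'E'
from st import *
def wreath(f):
    C=cloud(f);hsv=cv2.cvtColor(f['img'],cv2.COLOR_RGB2HSV)
    m=(hsv[...,0]>75)&(hsv[...,0]<100)&(hsv[...,1]>50)&(C[...,1]<-100)&(C[...,1]>-500)&(C[...,0]>330)&(C[...,0]<680)
    P=C[m];c0=P.mean(0)
    # dominant plane via ransac
    rng=np.random.default_rng(0);best=0
    for _ in range(500):
        q=P[rng.choice(len(P),3,replace=False)];n=np.cross(q[1]-q[0],q[2]-q[0]);l=np.linalg.norm(n)
        if l<100: continue
        n/=l;k=(abs((P-q[0])@n)<1.5)
        if abs(n[2])>0.5 and k.sum()>best: best=k.sum();K_=k
    Q=P[K_];c=Q.mean(0);n=np.linalg.svd(Q-c,full_matrices=False)[2][2];n*=np.sign(n[2])
    return P,Q,c,n
E
python3 - <<'E'
from wre import *
info();print(s['moment'])
f=r.grab_frame('side');save(f,'s13.png',(200,130,360,250),5)
P,Q,c,n=wreath(f);print(len(P),len(Q),c,n,np.degrees(np.arccos(n[2])),(n@RD).round(3), 'minz',P[:,2].min())
E
```

```text
t 23.1 p [ 444.4 -237.1  102.2] deck [-289.6 -297.6  131.9] w 29.5 F [-0.2 -0.6 -1.6] q [-0.58  0.27  2.02  0.01  0.85  0.41] jaw deg -57.0 roll need 0.006 x axis [ 0.007  0.006 -1.   ]
[0.13146415 0.11554133 0.03820636]
91 48 [ 536.21972388 -292.91954073  132.40996099] [-0.33450882 -0.23227425  0.91331951] 24.031809367200047 [ 0.017 -0.01   1.   ] minz 73.80355762576158
```

View pics/s13.png

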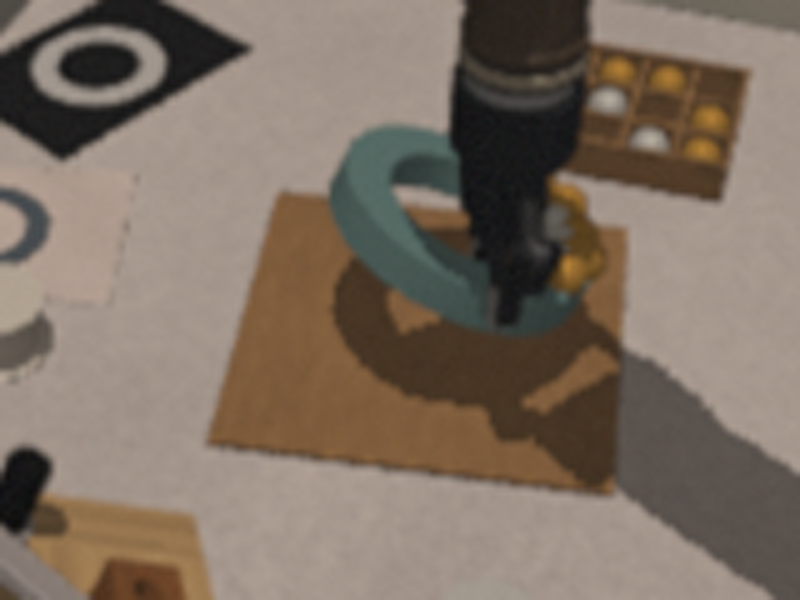

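Request:
{"op": "servo_tool", "data": {
  "plan": [
    {"linear": [0,0,-0.004],"roll": 0,"fingers": 0.022},
    {"linear": [0,0,-0.009],"roll": 0,"fingers": 0.022},
    {"linear": [0,0,-0.014],"roll": 0,"fingers": 0.022},
    {"linear": [0,0,-0.019],"roll": 0,"fingers": 0.022},
    {"linear": [0,0,-0.024],"roll": 0,"fingers": 0.022},
    {"linear": [0,0,-0.029],"roll": 0,"fingers": 0.022},
    {"linear": [0,0,-0.033],"roll": 0,"fingers": 0.022},
    {"linear": [0,0,-0.036],"roll": 0,"fingers": 0.022},
    {"linear": [0,0,-0.038],"roll": 0,"fingers": 0.022},
    {"linear": [0,0,-0.038],"roll": 0,"fingers": 0.022}
  ],
  "squeeze": 25
}}

```text
time_s: 24.15
position: [445.3, -237.4, 65.0]
eef_rot: [0.34, 0.619, -0.335, 0.623]
contact_force: [0.6, -0.1, -2.5]
gripper_width: 30.0
```

Run:
```python
from wre import *
info();print(s['moment'])
f=r.grab_frame('side');save(f,'s14.png',(200,130,360,250),5)
P,Q,c,n=wreath(f);print(len(P),len(Q),c,n,np.degrees(np.arccos(n[2])),(n@RD).round(3), 'minz',P[:,2].min())
```

```text
t 24.15 p [ 445.3 -237.4   65. ] deck [-304.8 -298.3   97.9] w 30.0 F [ 0.6 -0.1 -2.5] q [-0.58  0.33  2.03  0.01  0.77  0.4 ] jaw deg -57.0 roll need 0.006 x axis [ 0.009  0.005 -1.   ]
[0.15190697 0.07424518 0.02648903]
60 28 [ 536.05734005 -297.41367606   94.34141194] [-0.37371186 -0.24006869  0.89593888] 26.370718597664684 [-0.024  0.005  1.   ] minz 46.05851823138886
```

Request:
{"op": "servo_tool", "data": {
  "plan": [
    {"linear": [0,0,-0.001],"roll": 0,"fingers": 0.022},
    {"linear": [0.0005,0.0003,-0.0025],"roll": 0,"fingers": 0.022},
    {"linear": [0.0015,0.001,-0.004],"roll": 0,"fingers": 0.022},
    {"linear": [0.0025,0.0016,-0.0055],"roll": 0,"fingers": 0.022},
    {"linear": [0.0035,0.0023,-0.007],"roll": 0,"fingers": 0.022},
    {"linear": [0.0043,0.0028,-0.0085],"roll": 0,"fingers": 0.022},
    {"linear": [0.005,0.0033,-0.01],"roll": 0,"fingers": 0.022},
    {"linear": [0.0055,0.0036,-0.011],"roll": 0,"fingers": 0.022},
    {"linear": [0.006,0.0039,-0.012],"roll": 0,"fingers": 0.022},
    {"linear": [0.006,0.0039,-0.012],"roll": 0,"fingers": 0.022}
  ],
  "squeeze": 20
}}

```text
time_s: 25.2
position: [451.9, -233.9, 53.3]
eef_rot: [0.34, 0.619, -0.334, 0.624]
contact_force: [1.1, -1.8, 2.1]
gripper_width: 30.1
```

Run:
```python
from wre import *
info();print(s['moment'])
f=r.grab_frame('side');save(f,'s15.png',(200,130,360,250),5)
P,Q,c,n=wreath(f);print(len(P),len(Q),c,n,np.degrees(np.arccos(n[2])),(n@RD).round(3), 'minz',P[:,2].min())
```

```text
t 25.2 p [ 451.9 -233.9   53.3] deck [-303.  -299.1   84.2] w 30.1 F [ 1.1 -1.8  2.1] q [-0.57  0.36  2.02  0.01  0.75  0.42] jaw deg -57.0 roll need 0.006 x axis [ 0.01   0.004 -1.   ]
[-0.40734012 -0.05685738  0.12106521]
44 13 [ 520.07235075 -275.87073566   71.84308072] [-0.30374247 -0.10741464  0.94667978] 18.794573262520366 [0.117 0.077 0.99 ] minz 29.232338368725305
```

View pics/s15.png

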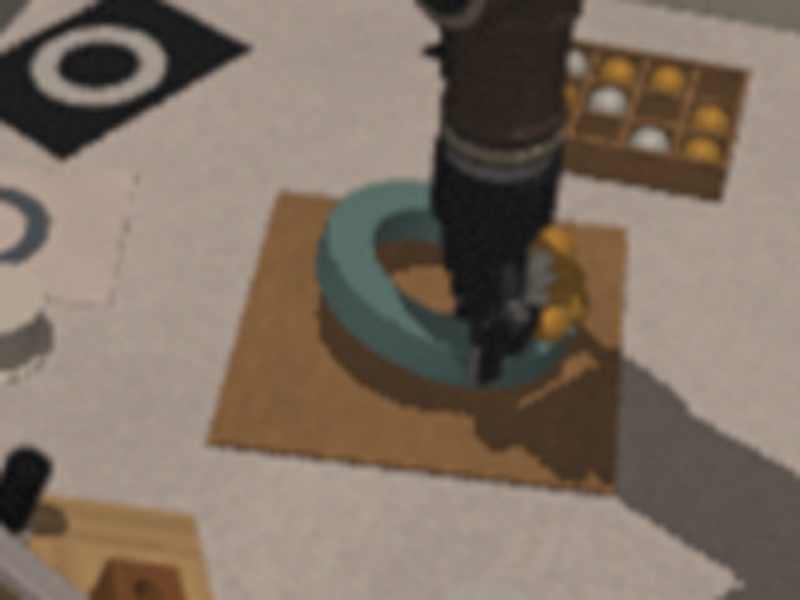

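Request:
{"op": "servo_tool", "data": {
  "plan": [
    {"linear": [0.0007,0.0005,-0.0013],"roll": 0,"fingers": 0.022},
    {"linear": [0.0014,0.0009,-0.0026],"roll": 0,"fingers": 0.022},
    {"linear": [0.002,0.0013,-0.0039],"roll": 0,"fingers": 0.022},
    {"linear": [0.0026,0.0017,-0.0052],"roll": 0,"fingers": 0.022},
    {"linear": [0.0032,0.0021,-0.0065],"roll": 0,"fingers": 0.022},
    {"linear": [0.0038,0.0025,-0.0078],"roll": 0,"fingers": 0.022},
    {"linear": [0.0044,0.0029,-0.0091],"roll": 0,"fingers": 0.022},
    {"linear": [0.005,0.0033,-0.0104],"roll": 0,"fingers": 0.022},
    {"linear": [0.0055,0.0036,-0.0116],"roll": 0,"fingers": 0.022},
    {"linear": [0.0058,0.0038,-0.0125],"roll": 0,"fingers": 0.022}
  ]
}}

```text
time_s: 26.25
position: [457.6, -230.0, 40.6]
eef_rot: [0.34, 0.619, -0.334, 0.624]
contact_force: [-0.3, -1.4, 1.3]
gripper_width: 29.8
```

Run:
```python
from wre import *
info();print(s['moment'])
f=r.grab_frame('side');save(f,'s16.png',(200,130,360,250),5)
wf=r.grab_frame('wrist');save(wf,'w16.png',None,1.5)
```

```text
t 26.25 p [ 457.6 -230.    40.6] deck [-302.1 -298.9   69.8] w 29.8 F [-0.3 -1.4  1.3] q [-0.56  0.39  2.02  0.01  0.73  0.43] jaw deg -57.0 roll need 0.006 x axis [ 0.01   0.004 -1.   ]
[-0.47902933  0.13087439  0.11533284]
```

View pics/s16.png

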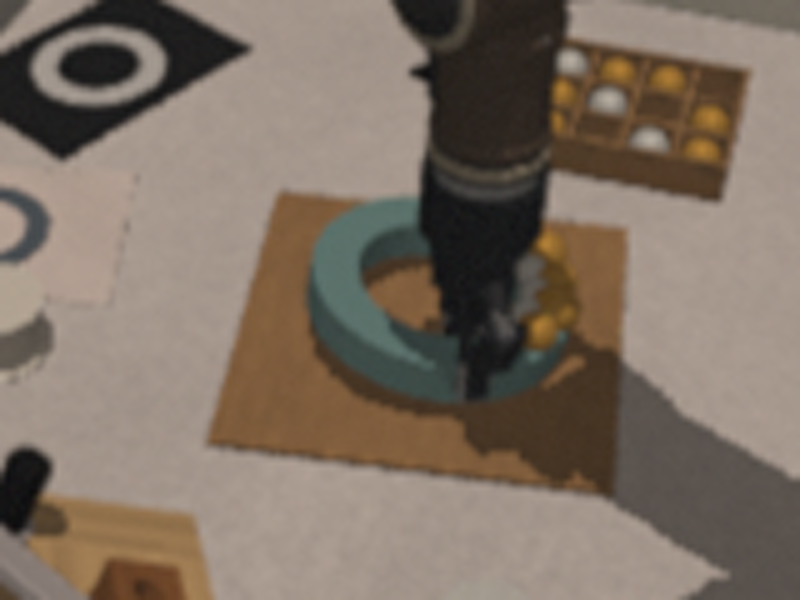

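View pics/w16.png

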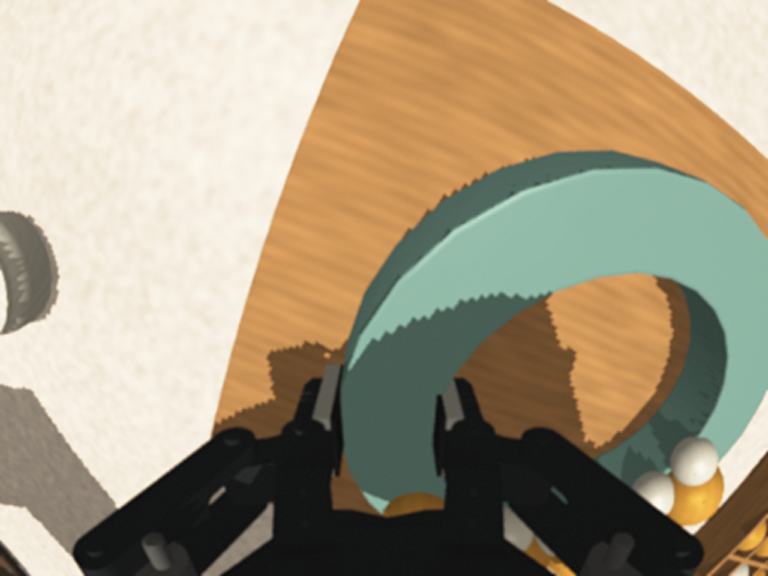

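Request:
{"op": "servo_tool", "data": {
  "plan": [
    {"linear": [0.0005,0.0003,-0.0012],"roll": 0,"fingers": 0.022},
    {"linear": [0.001,0.0006,-0.0024],"roll": 0,"fingers": 0.022},
    {"linear": [0.0015,0.001,-0.0036],"roll": 0,"fingers": 0.022},
    {"linear": [0.002,0.0013,-0.0048],"roll": 0,"fingers": 0.022},
    {"linear": [0.0025,0.0016,-0.006],"roll": 0,"fingers": 0.022},
    {"linear": [0.0029,0.0019,-0.0072],"roll": 0,"fingers": 0.022},
    {"linear": [0.0033,0.0022,-0.0084],"roll": 0,"fingers": 0.022},
    {"linear": [0.0037,0.0024,-0.0096],"roll": 0,"fingers": 0.022},
    {"linear": [0.004,0.0026,-0.0108],"roll": 0,"fingers": 0.022},
    {"linear": [0.004,0.0026,-0.0108],"roll": 0,"fingers": 0.022}
  ]
}}

```text
time_s: 27.35
position: [461.4, -227.2, 29.6]
eef_rot: [0.34, 0.619, -0.334, 0.624]
contact_force: [-1.1, -0.8, 1.0]
gripper_width: 30.3
```

Run:
```python
from wre import *
info();print(s['moment'])
f=r.grab_frame('side');save(f,'s17.png',(200,130,360,250),5)
P,Q,c,n=wreath(f);print(len(P),len(Q),c,n,np.degrees(np.arccos(n[2])))
```

```text
t 27.35 p [ 461.4 -227.2   29.6] deck [-302.5 -298.6   57.8] w 30.3 F [-1.1 -0.8  1. ] q [-0.55  0.41  2.01  0.01  0.71  0.44] jaw deg -57.0 roll need 0.006 x axis [ 0.009  0.004 -1.   ]
[-0.33090953  0.30559922  0.01530959]
85 40 [ 543.53097501 -275.53378597   41.80746826] [-0.04144369 -0.02331694  0.99886873] 2.7255967359271294
```

View pics/s17.png

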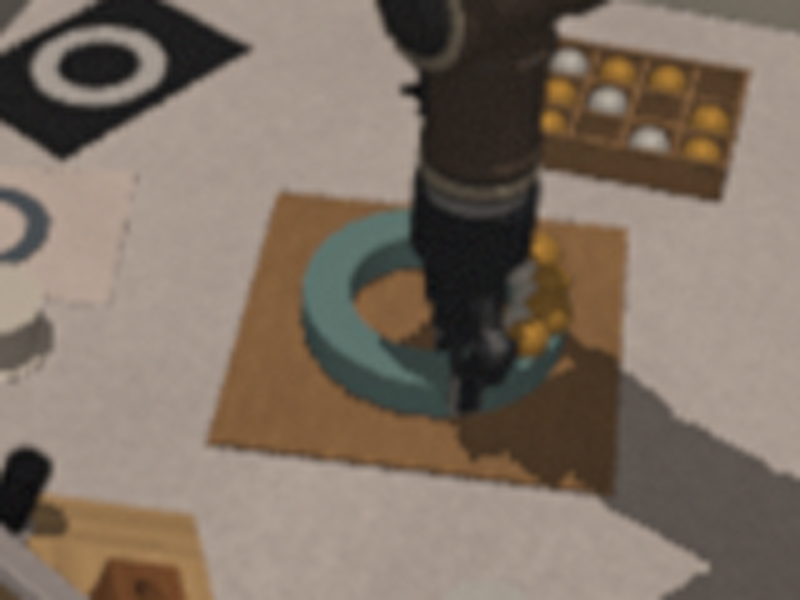

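Nearly flat (2.7°). Lower the last few mm.

Request:
{"op": "servo_tool", "data": {
  "plan": [
    {"linear": [0.0003,0.0002,-0.0006],"roll": 0,"fingers": 0.022},
    {"linear": [0.0006,0.0004,-0.0012],"roll": 0,"fingers": 0.022},
    {"linear": [0.0009,0.0006,-0.0018],"roll": 0,"fingers": 0.022},
    {"linear": [0.0011,0.0007,-0.0024],"roll": 0,"fingers": 0.022},
    {"linear": [0.0013,0.0009,-0.003],"roll": 0,"fingers": 0.022},
    {"linear": [0.0015,0.001,-0.0036],"roll": 0,"fingers": 0.022},
    {"linear": [0.0017,0.0011,-0.0042],"roll": 0,"fingers": 0.022},
    {"linear": [0.0018,0.0012,-0.0048],"roll": 0,"fingers": 0.022},
    {"linear": [0.0018,0.0012,-0.0048],"roll": 0,"fingers": 0.022},
    {"linear": [0.0018,0.0012,-0.0048],"roll": 0,"fingers": 0.022}
  ]
}}

```text
time_s: 28.4
position: [462.6, -226.2, 26.6]
eef_rot: [0.34, 0.62, -0.335, 0.623]
contact_force: [-8.1, -0.6, 16.8]
gripper_width: 30.1
```

Run:
```python
from wre import *
info();print(s['moment'])
f=r.grab_frame('side')
P,Q,c,n=wreath(f);print(len(P),len(Q),c,n,np.degrees(np.arccos(n[2])))
```

```text
t 28.4 p [ 462.6 -226.2   26.6] deck [-302.4 -298.5   54.5] w 30.1 F [-8.1 -0.6 16.8] q [-0.54  0.42  2.01  0.01  0.7   0.44] jaw deg -57.0 roll need 0.005 x axis [ 0.007  0.005 -1.   ]
[-0.09242265  1.45353197 -0.03675764]
66 31 [ 550.08717966 -284.94694166   35.46884501] [-0.07411245  0.00902191  0.99720908] 4.281661790836277
```

Request:
{"op": "servo_tool", "data": {
  "plan": [
    {"linear": [0,0,0.001],"roll": 0,"fingers": 0.022},
    {"linear": [0,0,0.001],"roll": 0,"fingers": 0.035},
    {"linear": [0,0,0.001],"roll": 0,"fingers": 0.045},
    {"linear": [0,0,0.001],"roll": 0,"fingers": 0.055},
    {"linear": [0,0,0.001],"roll": 0,"fingers": 0.055},
    {"linear": [0,0,0.005],"roll": 0,"fingers": 0.055},
    {"linear": [0,0,0.02],"roll": 0,"fingers": 0.055},
    {"linear": [0,0,0.045],"roll": 0,"fingers": 0.055},
    {"linear": [0,0,0.08],"roll": 0,"fingers": 0.055},
    {"linear": [0,0,0.12],"roll": 0,"fingers": 0.055}
  ]
}}

```text
time_s: 29.45
position: [461.8, -225.8, 147.9]
eef_rot: [0.34, 0.621, -0.335, 0.622]
contact_force: [0.1, -0.6, -1.4]
gripper_width: 55.1
```

Request:
{"op": "servo_tool", "data": {
  "plan": [
    {"linear": [-0.01,0.02,0.03],"roll": 0,"fingers": 0.055},
    {"linear": [-0.02,0.05,0.06],"roll": 0,"fingers": 0.055},
    {"linear": [-0.03,0.08,0.09],"roll": 0,"fingers": 0.055},
    {"linear": [-0.04,0.12,0.11],"roll": 0,"fingers": 0.055},
    {"linear": [-0.05,0.16,0.13],"roll": 0,"fingers": 0.055},
    {"linear": [-0.06,0.2,0.13],"roll": 0,"fingers": 0.055},
    {"linear": [-0.06,0.22,0.13],"roll": 0,"fingers": 0.055},
    {"linear": [-0.06,0.22,0.13],"roll": 0,"fingers": 0.055},
    {"linear": [-0.06,0.22,0.13],"roll": 0,"fingers": 0.055},
    {"linear": [-0.06,0.22,0.13],"roll": 0,"fingers": 0.055}
  ]
}}

```text
time_s: 30.45
position: [402.0, -6.5, 278.3]
eef_rot: [0.34, 0.62, -0.335, 0.623]
contact_force: [0.8, -0.1, -0.9]
gripper_width: 54.9
```

Run:
```python
from wre import *
from sheet import sheet
info()
f=r.grab_frame('side');save(f,'s18.png',None,1.5)
P,Q,c,n=wreath(f);print(len(P),len(Q),c,n,np.degrees(np.arccos(n[2])))
t=r.grab_frame('top');save(t,'t18.png',None,1.5)
# wreath extents in sheet axes (from both views)
rc=sheet();a=np.radians(rc[2]);ax=np.array([[np.cos(a),np.sin(a)],[-np.sin(a),np.cos(a)]])
for g in (f,t):
    P,Q,c,n=wreath(g);Q=Q[abs(Q[:,2]-36)<6]
    L=(Q[:,:2]-rc[0])@ax.T;print(len(Q),L.min(0),L.max(0),np.median(Q[:,2]))
```

```text
t 30.45 p [402.   -6.5 278.3] deck [-132.4  -81.7  252.9] w 54.9 F [ 0.8 -0.1 -0.9] q [-0.13 -0.18  2.09  0.01  1.23  0.86] jaw deg -57.0 roll need 0.006 x axis [ 0.006  0.005 -1.   ]
37 11 [ 528.43884242 -222.20279849   27.53083213] [0.18411071 0.8442153  0.50339227] 59.77531414983499
5 [15.40708172 36.29658691] [79.03283771 63.84522122] 38.029378919084046
4 [ 49.7091164  -47.25611618] [ 79.20563212 -18.40290051] 37.26974671744361
```

View pics/s18.png

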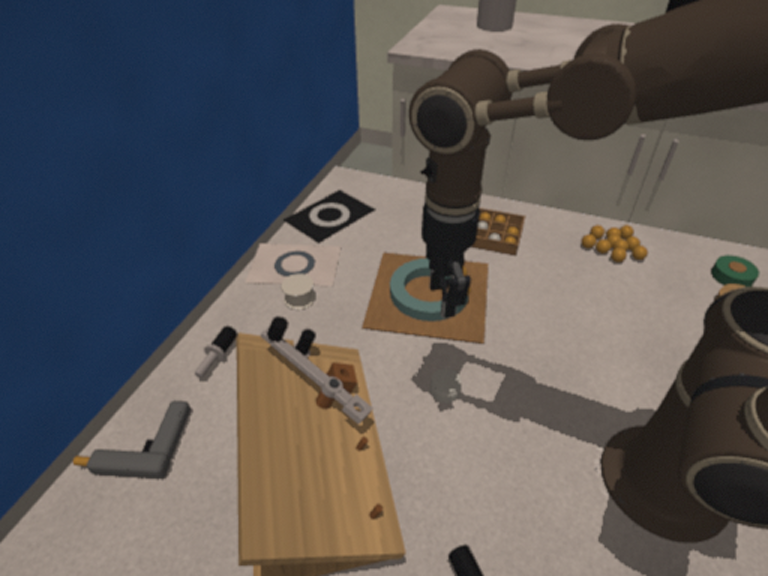

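View pics/t18.png

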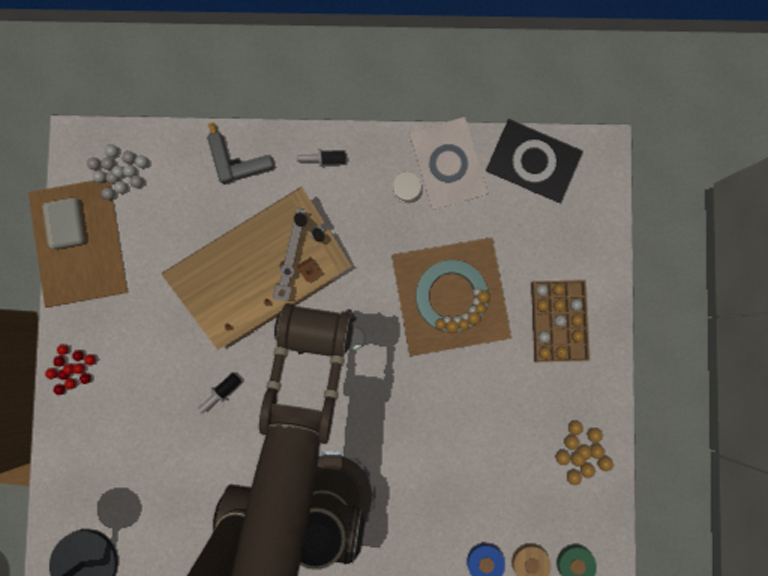

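Request:
{"op": "servo_tool", "data": {
  "plan": [
    {"linear": [-0.005,0.03,0.02],"roll": 0,"fingers": 0.055},
    {"linear": [-0.01,0.07,0.04],"roll": 0,"fingers": 0.055},
    {"linear": [-0.02,0.11,0.06],"roll": 0,"fingers": 0.055},
    {"linear": [-0.03,0.15,0.07],"roll": 0,"fingers": 0.055},
    {"linear": [-0.04,0.19,0.07],"roll": 0,"fingers": 0.055},
    {"linear": [-0.05,0.23,0.07],"roll": 0,"fingers": 0.055},
    {"linear": [-0.06,0.27,0.07],"roll": 0,"fingers": 0.055},
    {"linear": [-0.07,0.3,0.07],"roll": 0,"fingers": 0.055},
    {"linear": [-0.07,0.32,0.07],"roll": 0,"fingers": 0.055},
    {"linear": [-0.07,0.32,0.07],"roll": 0,"fingers": 0.055}
  ]
}}

```text
time_s: 31.55
position: [332.2, 314.7, 347.5]
eef_rot: [0.34, 0.621, -0.335, 0.622]
contact_force: [0.3, -1.0, -0.2]
gripper_width: 54.8
```

Run:
```python
from wre import *
from sheet import sheet
info()
rc=sheet();a=np.radians(rc[2]);ax=np.array([[np.cos(a),np.sin(a)],[-np.sin(a),np.cos(a)]])
for nm in('top','side'):
    f=r.grab_frame(nm);save(f,nm+'19.png',None,1.5);C=cloud(f)
    hsv=cv2.cvtColor(f['img'],cv2.COLOR_RGB2HSV)
    m=(hsv[...,0]>70)&(hsv[...,0]<105)&(hsv[...,1]>40)&(np.hypot(C[...,0]-498,C[...,1]+288)<135)&(C[...,2]>22)
    P=C[m]; P=P[P[:,2]>np.percentile(P[:,2],30)-0]
    for _ in range(6):
        c=P.mean(0);n=np.linalg.svd(P-c,full_matrices=False)[2][2];n*=np.sign(n[2]);P=P[abs((P-c)@n)<3]
    L=(P[:,:2]-rc[0])@ax.T
    print(nm,m.sum(),len(P),c.round(1),'tilt',np.degrees(np.arccos(n[2])).round(2),'z med',np.median(P[:,2]),L.min(0).round(),L.max(0).round())
save(f,'s19c.png',(150,190,340,300),4)
# bystander displacement: diff against start
for nm in('top','side'):
    a0=pickle.load(open(nm+'0.pkl','rb'))['img'].astype(int);f=r.grab_frame(nm)['img'].astype(int)
    d=(abs(a0-f).max(2)>40).astype(np.uint8)*255;cv2.imwrite('pics/diff_%s.png'%nm,cv2.resize(d,None,fx=1.5,fy=1.5))
```

```text
t 31.55 p [332.2 314.7 347.5] deck [  4.  225.1 265.7] w 54.8 F [ 0.3 -1.  -0.2] q [ 0.66 -0.11  1.89  0.    1.36  1.66] jaw deg -57.0 roll need 0.005 x axis [ 0.005  0.005 -1.   ]
top 593 263 [ 519.8 -266.9   39.7] tilt 0.72 z med 39.593614643392925 [-59. -85.] [84. 86.]Traceback (most recent call last):
  File "<stdin>", line 9, in <module>
    return _quantile_unchecked(
        a, q, axis, out, overwrite_input, method, keepdims, weights)
    return _ureduce(a,
                    func=_quantile_ureduce_func,
    ...<5 lines>...
                    overwrite_input=overwrite_input,
                    method=method)
    r = func(a, **kwargs)
    result = _quantile(arr,
                       quantiles=q,
    ...<2 lines>...
                       out=out,
                       weights=wgt)
    slices_having_nans = np.isnan(arr[-1, ...])
                                  ~~~^^^^^^^^^
IndexError: index -1 is out of bounds for axis 0 with size 0
```

View pics/top19.png

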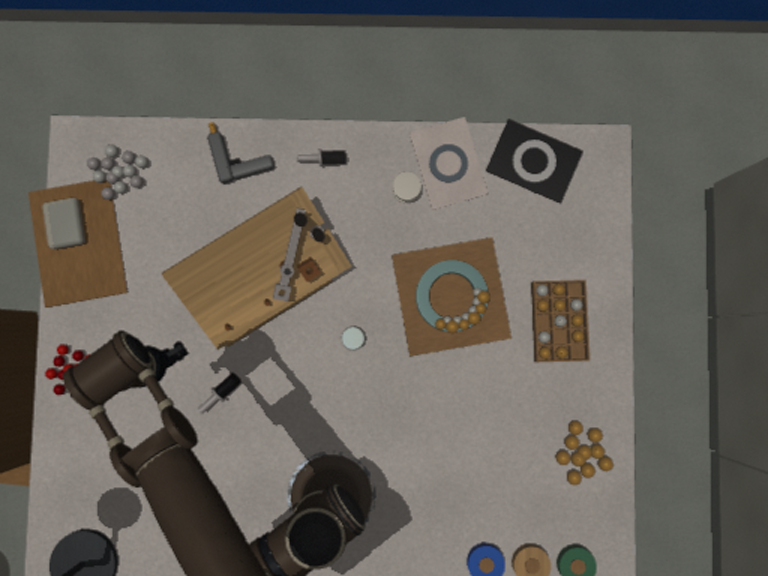

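Run:
```python
from wre import *
f=r.grab_frame('top')
a=np.radians(52)-1.69
im=cv2.resize(f['img'][:,:,::-1],None,fx=8,fy=8,interpolation=cv2.INTER_CUBIC)
for v in [(-30+130*np.cos(a),-65+130*np.sin(a),82),(-30-55*np.cos(a),-65-55*np.sin(a),46),(0,-172,50),(0,-172,5)]:
    u=proj(f,D(*v));cv2.circle(im,tuple(int(q) for q in u*8+4),6,(0,0,255),1)
c=(proj(f,D(20,-120,40))*8).astype(int);cv2.imwrite('pics/t20.png',im[c[1]-300:c[1]+300,c[0]-350:c[0]+350])
a0=pickle.load(open('top0.pkl','rb'))['img'].astype(int)
d=(abs(a0-f['img'].astype(int)).max(2)>40)
for nm,(u,v) in dict(spool=(271,124),tin=(235,225),box=(373,214)).items(): print(nm,d[v-22:v+22,u-22:u+22].sum())
```

```text
spool 0
tin 0
box 0
```

View pics/t20.png

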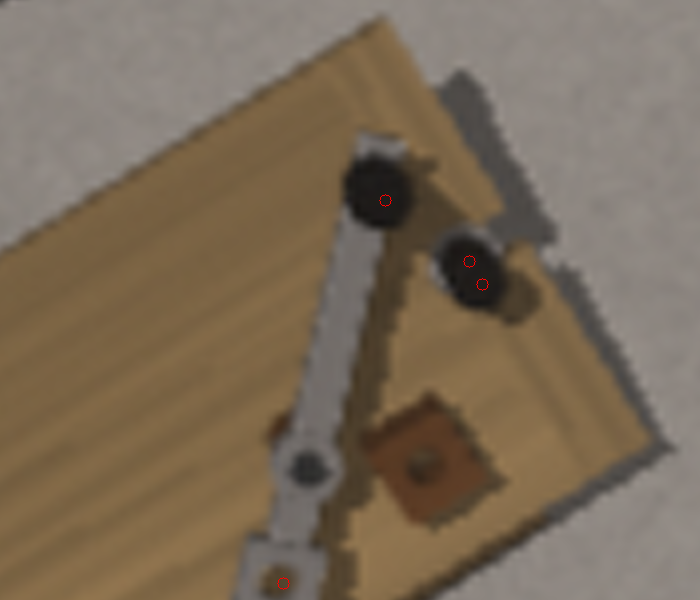

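```bash
python3 -c "
from bench import r
print(r.job_done())"
```

```text
the job is handed in; nothing more can be done
None
```

The job is handed in at about 32 s of the 72 s allowed. The pin is parked, the clamp arm is at its open stop, and the wreath lies flat on the cardboard sheet.

- **Pin:** I drew it straight out along the deck normal and lowered it into the notch. It stopped with the flange at deck height and about 10 N of contact, axis at about deck (0, -172). The later pictures show it standing square.
- **Clamp arm:** I took it by the knob over the top to the stop, where a gentle push met about 7 N. The last top view agrees with the 1.69 rad position to about 4 mm.
- **Wreath:** I lifted it by its bare rim and set its low edge on the sheet. It then turned flat in the light grip before I let go; the highest force I read while lowering it was about 19 N. The last top view gives a tilt of 0.7°, and the visible rim reaches at most 86 mm from the sheet's centre (the sheet's half-width is 130 mm), baubles up.
- **Bystanders:** in the top view the spool, tin and bauble box show no pixel change from the start.

**Checks that failed or disagreed:**
- The last side-view wreath check returned no wreath pixels, so I relied on the top view.
- The side-view plane fits taken while the gripper was in the way were unreliable: 4.3° just before release and a meaningless 60° just after. I discarded them in favour of the clear top view.
- The top view's rim height reads about 3–4 mm above the expected 36 mm. It reads the bare sheet about 2 mm high too, so I put most of it down to depth bias.

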